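# Pack up the honey stall: nest the baskets on the hook, jars into the drawer

## Task

Pack up the honey stall: hang the empty baskets by their handles on the stand's hook, one nested inside the other, largest first. Put all the small amber honey jars from the counter upright into the open drawer and slide it fully shut, without disturbing the beehive ornament, the candle and the terracotta pot.

Things in the scene. Friction and masses are not known exactly. Their poses are not given: they have to be found in the camera images.
- basket_large: The large brown woven basket with a rigid upright hoop handle, 250 g; may be absent. Origin: centre of its underside, z up. Open box body 152 (x) by 104 (y) by 46 mm high, walls 3 mm. Handle in the plane x = 0: full width 104 mm from the rim to 34 mm below the top bar's underside, then a shoulder in to a narrow loop.
- basket_large_bar (a point): Middle of the underside of this basket's top bar, 166 mm over its base, axes as the basket's; it rests on the hook. Bar along y: 52 long, 8 wide, 8 mm thick. Loop: two upright legs below it, straight for 28 mm, 40 mm over their outsides, 26 mm inside: grip across them (y) from above, just under the bar.
- basket_medium: The medium brown woven basket with a rigid upright hoop handle, 180 g; may be absent. Origin: centre of its underside, z up. Open box body 102 (x) by 76 (y) by 42 mm high, walls 3 mm. Handle in the plane x = 0: full width 76 mm from the rim to 34 mm below the top bar's underside, then a shoulder in to a narrow loop.
- basket_medium_bar (a point): Middle of the underside of this basket's top bar, 138 mm over its base, axes as the basket's; it rests on the hook. Bar along y: 52 long, 8 wide, 8 mm thick. Loop: two upright legs below it, straight for 28 mm, 40 mm over their outsides, 26 mm inside: grip across them (y) from above, just under the bar. Nests with its bar 10 to 21 mm nearer the tip than the larger one's; slides in clear at 20 to 34 mm above hung height.
- basket_small: The small brown woven basket with a rigid upright hoop handle, 100 g; may be absent. Origin: centre of its underside, z up. Open box body 52 (x) by 50 (y) by 38 mm high, walls 3 mm. Handle in the plane x = 0, as narrow as its loop all the way down to the rim.
- basket_small_bar (a point): Middle of the underside of this basket's top bar, 114 mm over its base, axes as the basket's; it rests on the hook. Bar along y: 52 long, 8 wide, 8 mm thick. Loop: two upright legs below it, straight for 28 mm, 40 mm over their outsides, 26 mm inside: grip across them (y) from above, just under the bar. Nests with its bar 10 to 21 mm nearer the tip than the larger one's; slides in clear at 20 to 34 mm above hung height.
- hook_root (a point): Fixed dark steel stand, post radius 8 mm, foot radius 60 mm. Its hook: flat level bar 10 mm wide, 8 mm thick, from the post along this point's -x. This point: on the post's axis, level with the bar's upper face (220 mm up; the post ends 2 mm higher). The straight part ends 150 mm out, at a tip 6 mm thick and 14 mm higher. The large basket clears the post with its bar 86 mm out or more.
- hook_tip (a point): Top of the hook's upturned tip, 153 mm out along -x from the post's axis and 14 mm above the bar's upper face.
- jar1: A low amber honey jar with a black lid and paper label, upright, 60 mm in diameter, 52 mm high, about 200 g; one of three or four alike (sometimes absent). Origin: centre of its underside, z up.
- jar2: A low amber honey jar with a black lid and paper label, upright, 60 mm in diameter, 52 mm high, about 200 g; one of three or four alike (sometimes absent). Origin: centre of its underside, z up.
- jar3: A low amber honey jar with a black lid and paper label, upright, 60 mm in diameter, 52 mm high, about 200 g; one of three or four alike (sometimes absent). Origin: centre of its underside, z up.
- jar4: A low amber honey jar with a black lid and paper label, upright, 60 mm in diameter, 52 mm high, about 200 g; one of three or four alike (sometimes absent). Origin: centre of its underside, z up.
- chest_drawer0 (a joint): How far the drawer of the low wooden chest is pulled out, m: 0 = fully shut, 0.166 = fully out. Slides with about 1 N of friction. The chest is fixed, 240 deep by 270 wide by 95 mm high.
- drawer_floor (a point): Centre of the drawer's inner floor, 22 mm above the counter, moving with it. -x: the way it opens, y across, z up. Inside: x from -97 to +97, y from -107 to +107 mm, side walls 51 mm high, front panel 60 mm high, over this floor. Only the part with x below (opening - 0.104 m) is in the open; the rest is under the chest's top, which lies 61 to 73 mm above this floor.
- chest_drawer0_handle (a point): Middle of the drawer's steel bar handle, 120 mm long across the drawer, 35 mm in front of the drawer's front; axes as the drawer's. Pushing it along +x shuts the drawer.
- skep: Bystander: a straw beehive ornament, 88 mm wide, 80 mm high. Origin: centre of its underside.
- candle: Bystander: a thick round yellow beeswax candle, 60 mm wide, 75 mm high. Origin: centre of its underside.
- pot: Bystander: a terracotta pot, 84 mm wide, 70 mm high. Origin: centre of its underside.

How it is judged:
By the outcome, as a careful person would: the job done as asked, in the order asked, and still so for the second after the job is handed in, with the robot touching nothing.
Of basket_large, basket_medium, basket_small only 2 to 3 are there at a start; the rules pass over those that are not, and their reading is None.
Of jar1, jar2, jar3, jar4 only 3 to 4 are there at a start; the rules pass over those that are not, and their reading is None.
At some moment in a run one of jar1, jar2, jar3, jar4 may be knocked a few centimetres aside while the robot is not near it.
It also fails if it takes over 210 s, if anything falls off the work surface, if the arm or the gripper's body presses on something with over 40 N, if the wrist force passes 120 N, or if a joint passes its speed limit or range.

## Robot

A 7-joint arm with a two-finger parallel gripper is mounted at the origin on the work surface. World frame = base frame: x ahead of the robot, y to its left, z up, the work surface at z = 0. Lengths are in m, angles in degrees, forces in N, time in s.
With the tool pointing down it reaches from about 0.425 to 1.025 m from the base axis. Payload 3.6 kg.
Tool frame: the origin (TCP) lies between the finger pads; the fingertips stand 17 mm ahead of it and the grasp point (between the pads) lies 2 mm behind it; z points along the fingers, y is the line along which they close (so a half turn about z gives the same grasp; the last joint's range is limited). The gripper opens to 85 mm and grips with 20 to 120 N. Pads are 22 mm wide; open, the fingers measure 114 mm over their backs; the gripper's body (76 mm by 85 mm) begins 54 mm behind the grasp point. The pads swing forward as they close: fully open they stand 13 mm farther back than shut.
Start: joints at [61.163, 33.873, 2.773, 92.16, -1.908, 54.013, -1.931], TCP at [0.289, -0.665, 0.222] pointing down, gripper open.
Joint ranges: [-153.93, 153.93], [-27.13, 128.08], [-72.61, 78.16], [10.71, 143.7], [-87.88, 267.88], [4.46, 118.87], [-176.78, 176.78]. Speed limits (degrees/s): [147.25, 147.25, 180, 180, 180, 180, 180].

## Interface

Orientations are given as a 3x3 rotation matrix whose columns are the frame's x, y, z axes.
In Python, from cell import observe, read_camera, calibration, hand_in gives the robot as it stands.
- The arm moves only by the shell command python3 -m jog 'ROWS' [FORCE]. ROWS is JSON, a list of rows, each a list of 3 entries, a list of its own where there are three numbers: the shift along the tool's x, y, z in mm, then the turn, a rotation vector about the tool's x, y, z in rad, then the closure, from -1 (fully open) to 1 (shut). In form: [[[x, y, z], [wx, wy, wz], fingers], ...]. A call has 1 to 12 rows; each row shifts and turns the commanded pose from where the row before left it, along the tool's axes as they then stand; what a row does not reach is not made up. A row lasts 1/12 s, in which the tool goes at most 41.7 mm and 7.16 degrees, less where a joint would pass 70% of its speed; a pose out of reach is approached as far as the arm can. A call with a gripper value outside its range is refused whole. The fingers move at their own pace and stop on an object; FORCE is the grip in N (left out, the last holds). Time passes only in rows, so rows that do not move let the fingers close. It gives the time, the measured TCP pose, the force, the opening and the grip force at its end, in the units of the state.
- observe(): the state, without advancing time (a new reading comes with each control period).
- read_camera(name): name is "side" or "top" or "wrist"; returns (picture, depth): 384x512x3 uint8, red, green, blue; 384x512 float32, m along the optical axis (not along the pixel's ray), 0 where there is no reading.
- calibration(name): a dict with "mtx" (3x3 intrinsics, pixels), "dist" ([k1, k2, p1, p2, k3] as OpenCV has them; the pictures are not rectified), "origin" and "rotation" of the camera in the world. Camera axes: x right, y down, z forward; pixel columns grow to the right and rows downward; lengths in m; the calibration is good to about 2 mm. A picture is of the moment at which its call begins: read the wrist's pose just before it. calibration takes no time and is no camera call; for the wrist camera it gives the pose at the moment of the call.
- hand_in(): hands the job in; it is judged then, once.
The state is a dict: "clock": time; "joints": joint angles; "joint_velocities": joint speeds; "tau": joint torques, N m; "tcp_pos": TCP position; "ee_rot": TCP orientation; "force": force on the tool from outside, world axes, zero at the start; "torque": the same for the moment, N m; "gripper_width": finger opening in m; "finger_force": force on a finger pad.
Only numpy, scipy, OpenCV 4.12 (cv2) and the standard library are available. Lean on these libraries where they do the work, as an engineer would, in place of code of your own. Each camera call takes 0.05 s, during which the arm holds its last target. There are 200 camera calls.

## Working session

There is one attempt and no reset: what is moved stays moved. The work goes in short steps, Python scripts to look and compute and a shell command to move; the robot and the scene stay as the last step left them, time stands still between calls to the robot, and variables do not carry over. Pictures are saved under pics/ and viewed, at most 14 in all, crops included, and the job is handed in when it is done.

```bash
ls; mkdir -p pics; cat > h.py <<'E'
import numpy as np,cv2
from cell import observe,read_camera,calibration
def cloud(name):
    c=calibration(name); im,d=read_camera(name)
    h,w=d.shape; u,v=np.meshgrid(np.arange(w),np.arange(h))
    p=cv2.undistortPoints(np.stack([u,v],-1).reshape(-1,1,2).astype(np.float64),np.array(c["mtx"]),np.array(c["dist"])).reshape(h,w,2)
    P=np.dstack([p,np.ones((h,w))])*d[...,None]
    W=P@np.array(c["rotation"]).T+np.array(c["origin"])
    W[d==0]=np.nan
    return im,d,W
E
python3 - <<'E'
from h import *
o=observe()
print({k:np.round(o[k],3).tolist() for k in o})
ims=[]
for n in ["side","top"]:
    c=calibration(n);print(n,np.round(c["origin"],3),np.round(c["rotation"],3).tolist(),np.round(c["mtx"],1).tolist())
    im,d,W=cloud(n);np.savez("/tmp/%s0.npz"%n,im=im,W=W)
    cv2.imwrite("pics/%s0.png"%n,cv2.resize(im[...,::-1],(800,600)))
E
```

```text
pics
{'clock': 0.0, 'joints': [61.162, 33.926, 2.767, 92.237, -1.907, 54.013, -1.93], 'joint_velocities': [0.064, -0.063, 0.089, 0.049, -0.005, 0.007, -0.057], 'tau': [0.0, -54.869, 1.546, -19.812, 0.009, 0.009, 0.0], 'tcp_pos': [0.289, -0.664, 0.221], 'ee_rot': [[0.917, 0.399, -0.001], [0.399, -0.917, 0.002], [-0.0, -0.002, -1.0]], 'force': [0.427, 0.215, -0.344], 'torque': [0.019, 0.026, -0.055], 'finger_force': 0.0, 'gripper_width': 0.085}
side [0.331 0.945 0.862] [[-0.949, -0.189, 0.252], [-0.315, 0.553, -0.772], [0.006, -0.812, -0.584]] [[437.4, 0.0, 262.7], [0.0, 437.4, 189.0], [0.0, 0.0, 1.0]]
top [ 2.87e-01 -1.00e-03  1.71e+00] [[0.03, -0.979, 0.204], [-1.0, -0.031, -0.001], [0.007, -0.204, -0.979]] [[484.6, 0.0, 256.4], [0.0, 484.6, 192.7], [0.0, 0.0, 1.0]]
```

View pics/side0.png

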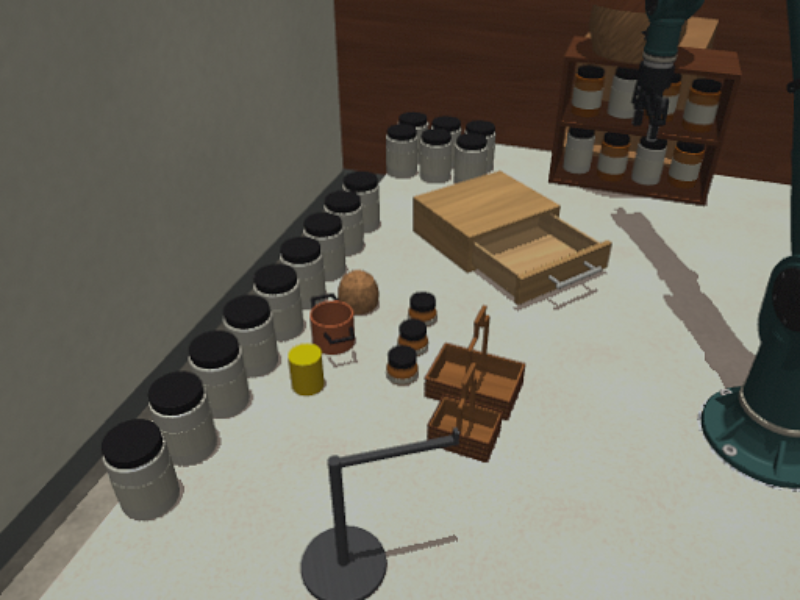

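View pics/top0.png

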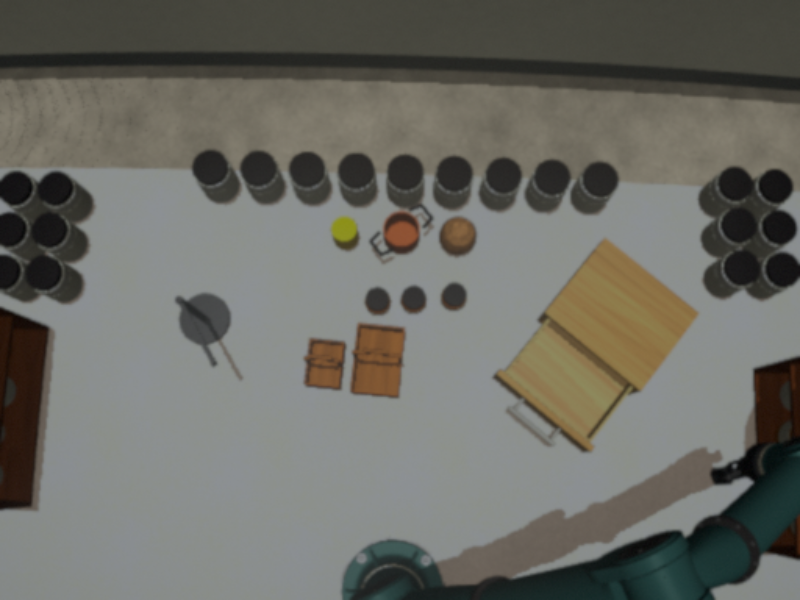

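The side view shows two baskets, whose bars are near (483,312) and (467,372). It also shows three jars near (423,305), (412,333) and (402,362), the hook from (335,462) to (457,435), and the open drawer at the right. In the top view the jars are near (377,300), (413,298) and (454,295). Next I measure these from the clouds.

```bash
python3 - <<'E'
import numpy as np,cv2
D={n:np.load(f"/tmp/{n}0.npz") for n in("top","side")}
def reg(n,x0,x1,y0,y1):
    s=1/1.5625;r=np.s_[int(y0*s):int(y1*s),int(x0*s):int(x1*s)];return D[n]["im"][r].astype(int).reshape(-1,3),D[n]["W"][r].reshape(-1,3)
def st(t,P):
    if len(P)<3: print(t,len(P));return
    print(t,len(P),"med",np.nanmedian(P,0).round(4),"min",np.nanmin(P,0).round(4),"max",np.nanmax(P,0).round(4))
for n,bx in(("top",[(355,395,280,320),(395,432,280,320),(436,475,275,315)]),("side",[(380,422,340,390),(395,430,315,352),(408,440,288,330)])):
    for b in bx:
        c,P=reg(n,*b);m=(P[:,2]>.045)&(P[:,2]<.06);q=P[m]
        if len(q)>5:
            (cx,cy),r=cv2.minEnclosingCircle(q[:,:2].astype(np.float32));print(n,"jar",round(cx,4),round(cy,4),round(r,4),np.median(q[:,2]).round(3),len(q))
# baskets
for n,bx in(("top",[(295,348,330,395),(348,412,315,405)]),("side",[(425,505,345,460),(420,530,300,420)])):
    for b in bx:
        c,P=reg(n,*b)
        st(n+" bask",P[P[:,2]>.03])
        for lo,hi in((.035,.052),(.125,.15),(.155,.18)):
            q=P[(P[:,2]>lo)&(P[:,2]<hi)]
            st(f"  z{lo}",q)
            if len(q)>5:
                r=cv2.minAreaRect(q[:,:2].astype(np.float32));print("   rect",np.round(r[0],4),np.round(r[1],4),round(r[2],1))
# hook
for n,b in(("side",(290,470,420,600)),("top",(160,260,280,400))):
    c,P=reg(n,*b);q=P[(P[:,2]>.2)&(P[:,2]<.25)];st(n+" hook",q)
    if len(q)>5: r=cv2.fitLine(q[:,:2].astype(np.float32),cv2.DIST_HUBER,0,.01,.01).ravel();t=(q[:,:2]-r[2:])@r[:2];print(r.round(4),(r[2:]+t.min()*r[:2]).round(4),(r[2:]+t.max()*r[:2]).round(4))
    q=P[(P[:,2]>.03)&(P[:,2]<.19)];st(n+" post",q)
    q=P[(P[:,2]>.003)&(P[:,2]<.03)]; st(n+" foot",q)
    if len(q)>5:(cx,cy),r=cv2.minEnclosingCircle(q[:,:2].astype(np.float32));print(cx,cy,r)
# chest
for n,b in(("top",(540,700,235,395)),("side",(410,565,170,270))):
    c,P=reg(n,*b);q=P[(P[:,2]>.09)&(P[:,2]<.1)];r=cv2.minAreaRect(q[:,:2].astype(np.float32));print(n,"chest",r,np.median(q[:,2]));print(cv2.boxPoints(r).round(4).tolist())
c,P=reg("top",490,640,310,455)
for lo,hi in((.0,.01),(.018,.03),(.065,.078),(.078,.088)):
    q=P[(P[:,2]>lo)&(P[:,2]<hi)];st(f"drawer{lo}",q)
    if len(q)>5:r=cv2.minAreaRect(q[:,:2].astype(np.float32));print(r,cv2.boxPoints(r).round(4).tolist())
for n,b in(("top",(325,362,210,250)),("top",(380,425,205,255)),("top",(435,480,210,260))):
    c,P=reg(n,*b);st("by",P[P[:,2]>.04])
E
```

```text
top jar 0.6378 0.0511 0.0268 0.052 165
top jar 0.6446 -0.0294 0.0274 0.053 165
top jar 0.6547 -0.1221 0.0268 0.053 162
side jar 0.6379 0.0534 0.0281 0.054 226
side jar 0.6488 -0.0029 0.0539 0.054 245
side jar 0.6538 -0.0834 0.0672 0.054 249
top bask 251 med [0.4895 0.1634 0.0453] min [0.4355 0.1214 0.0302] max [0.5458 0.208  0.1518]
  z0.035 149 med [0.4895 0.1623 0.0434] min [0.4355 0.1214 0.0351] max [0.5458 0.208  0.0518]
   rect [0.4907 0.1648] [0.0806 0.1068] 86.3
  z0.125 40 med [0.4905 0.165  0.1447] min [0.4849 0.1386 0.1353] max [0.4943 0.1877 0.1494]
   rect [0.4903 0.163 ] [0.0491 0.0082] 86.5
  z0.155 0
top bask 336 med [0.5021 0.0503 0.048 ] min [ 0.4221 -0.0102  0.0306] max [0.5835 0.1038 0.181 ]
  z0.035 205 med [0.5054 0.0503 0.0453] min [ 0.4221 -0.0101  0.0365] max [0.5835 0.1038 0.0517]
   rect [0.503  0.0465] [0.1074 0.1564] 86.0
  z0.125 45 med [0.5017 0.0317 0.1371] min [ 0.496  -0.0041  0.1299] max [0.5087 0.0978 0.1497]
   rect [0.5024 0.0468] [0.1023 0.0086] 86.5
  z0.155 43 med [0.5026 0.0475 0.1741] min [0.4973 0.0217 0.1615] max [0.5069 0.07   0.1785]
   r
[... 3511 characters left out ...]
55, -0.18330000340938568]]
drawer0.078 385 med [ 0.408  -0.3315  0.0832] min [ 0.3128 -0.5237  0.0781] max [ 0.6179 -0.2152  0.0879]
((0.5072576999664307, -0.4039391279220581), (0.2683154344558716, 0.2959326505661011), 51.72212600708008) [[0.30799999833106995, -0.41760000586509705], [0.5403000116348267, -0.6008999943733215], [0.7064999938011169, -0.3903000056743622], [0.4742000102996826, -0.2070000022649765]]
by 261 med [0.7887 0.1316 0.074 ] min [0.7609 0.1029 0.0415] max [0.8242 0.1601 0.0877]
by 247 med [ 8.044e-01 -3.000e-04  6.390e-02] min [ 0.7381 -0.0486  0.0403] max [0.8581 0.0505 0.0813]
by 409 med [ 0.7903 -0.1262  0.0671] min [ 0.7538 -0.1681  0.0413] max [ 0.8397 -0.0884  0.0907]
```

```bash
cat > go.py <<'E'
import sys
from h import *
o=observe();R=np.array(o["ee_rot"]);p=np.array(o["tcp_pos"])
yaw=np.degrees(np.arctan2(R[1,0],R[0,0]))
print("t",round(o["clock"],1),"tcp",p.round(4),"yaw",yaw.round(1),"tilt",np.degrees(np.arccos(-R[2,2])).round(2),"F",np.round(o["force"],1),"w",round(o["gripper_width"],4),"ff",round(o["finger_force"],1),"j7",round(o["joints"][6],1))
a=[float(v) for v in sys.argv[1:]]
for i in range(0,len(a),4):
    d=np.array(a[i:i+3])-p;y=np.radians(a[i+3])
    dy=(a[i+3]-yaw+90)%180-90
    print(" now-axes shift mm",(R.T@d*1000).round(1),"wz",-np.radians(dy).round(3),"; shift after turn",end=" ")
    y=np.radians(yaw+dy);x=np.array([np.cos(y),np.sin(y),0]);z=np.array([0,0,-1.]);yy=np.cross(z,x)
    print((np.array([x,yy,z])@d*1000).round(1)); p=np.array(a[i:i+3])
    R=np.stack([x,yy,z],1);yaw=yaw+dy
E
python3 -m jog '[[[0,0,-10],[0,0,0.118],-1],[[0,0,-10],[0,0,0.118],-1],[[0,0,-10],[0,0,0.118],-1],[[0,0,-10],[0,0,0.118],-1],[[8,-36,0],[0,0,0],-1],[[8,-36,0],[0,0,0],-1],[[8,-36,0],[0,0,0],-1],[[8,-36,0],[0,0,0],-1],[[8,-36,0],[0,0,0],-1],[[8,-36,0],[0,0,0],-1],[[8,-36,0],[0,0,0],-1],[[8,-36,0],[0,0,0],-1]]'
python3 -m jog '[[[8,-36,0],[0,0,0],-1],[[8,-36,0],[0,0,0],-1],[[8,-36,0],[0,0,0],-1],[[8,-36,0],[0,0,0],-1],[[8,-36,0],[0,0,0],-1],[[8,-36,0],[0,0,0],-1],[[8,-36,0],[0,0,0],-1],[[8,-36,0],[0,0,0],-1],[[8,-36,0],[0,0,0],-1],[[8,-36,0],[0,0,0],-1],[[0,0,0],[0,0,0],-1],[[0,0,0],[0,0,0],-1]]'
python3 go.py 0.5026 0.0465 0.25 -3.6
```

```text
clock: 1.1
tcp_pos: [0.3706, -0.3794, 0.2614]
ee_rot: [[0.998, -0.062, -0.001], [-0.062, -0.998, 0.001], [-0.001, -0.0, -1.0]]
force: [0.6, 0.3, 0.1]
gripper_width: 0.0853
finger_force: 0.0
clock: 2.1
tcp_pos: [0.4732, -0.0246, 0.2615]
ee_rot: [[0.998, -0.056, -0.0], [-0.056, -0.998, 0.001], [-0.0, -0.0, -1.0]]
force: [-0.2, -0.3, -0.5]
gripper_width: 0.0851
finger_force: 0.0
t 2.1 tcp [ 0.4732 -0.0246  0.2615] yaw -3.2 tilt 0.03 F [-0.2 -0.3 -0.5] w 0.0851 ff 0.0 j7 -96.5
 now-axes shift mm [ 25.4 -72.7  11.5] wz 0.007 ; shift after turn [ 24.9 -72.8  11.5]
```

```bash
python3 -m jog '[[[6,-18,0],[0,0,0.007],-1],[[6,-18,0],[0,0,0],-1],[[6,-18,0],[0,0,0],-1],[[6,-18,0],[0,0,0],-1],[[0,0,0],[0,0,0],-1],[[0,0,0],[0,0,0],-1]]' >/dev/null
python3 go.py 0.5026 0.0465 0.156 -3.6
python3 - <<'E'
from h import *
im,d,W=cloud("wrist");cv2.imwrite("pics/w1.png",im[...,::-1])
q=W[(W[...,2]>.165)&(W[...,2]<.18)&(abs(W[...,0]-.5)<.03)&(abs(W[...,1]-.047)<.04)]
print(len(q))
if len(q)>5:
    r=cv2.minAreaRect(q[:,:2].astype(np.float32));print(r,np.median(q,0))
q=W[(W[...,2]>.035)&(W[...,2]<.05)];r=cv2.minAreaRect(q[:,:2].astype(np.float32));print(r)
E
```

```text
t 2.6 tcp [0.5014 0.0421 0.2613] yaw -4.0 tilt 0.08 F [-0.4 -0.5  0. ] w 0.0859 ff 0.0 j7 -105.5
 now-axes shift mm [  1.   -4.6 105.3] wz -0.007 ; shift after turn [  1.   -4.5 105.3]
634
((0.5039299726486206, 0.04894420877099037), (0.05106978118419647, 0.007589098997414112), 86.42560577392578) [0.50464856 0.04872164 0.17468342]
((0.5421671271324158, -0.038492560386657715), (0.492004930973053, 0.2419416904449463), 88.83539581298828)
```

View pics/w1.png

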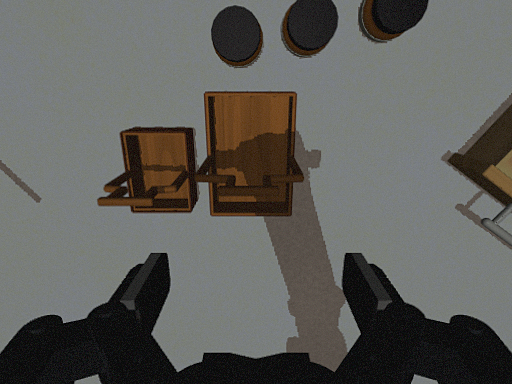

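The wrist view shows the large bar at about (250,190), midway between the fingers, with the medium basket at left and the jars at the top. Wrist and fixed cameras agree to 2 mm, so I descend and grip.

```bash
python3 -m jog '[[[2,-5.5,0],[0,0,-0.007],-1],[[0,0,21],[0,0,0],-1],[[0,0,21],[0,0,0],-1],[[0,0,21],[0,0,0],-1],[[0,0,21],[0,0,0],-1],[[0,0,21],[0,0,0],-1],[[0,0,0],[0,0,0],-1],[[0,0,0],[0,0,0],-1]]' >/dev/null
python3 go.py
python3 -m jog '[[[0,0,0],[0,0,0],1],[[0,0,0],[0,0,0],1],[[0,0,0],[0,0,0],1],[[0,0,0],[0,0,0],1],[[0,0,0],[0,0,0],1],[[0,0,0],[0,0,0],1],[[0,0,0],[0,0,0],1],[[0,0,0],[0,0,0],1]]' 70
python3 go.py
```

```text
t 3.3 tcp [0.503  0.0472 0.1561] yaw -3.6 tilt 0.17 F [0.1 0.4 0.2] w 0.0848 ff 0.0 j7 -107.1
clock: 3.98
tcp_pos: [0.5051, 0.0486, 0.159]
ee_rot: [[0.998, -0.062, 0.003], [-0.062, -0.998, 0.0], [0.003, -0.0, -1.0]]
force: [-1.9, -0.9, 9.9]
gripper_width: 0.0463
finger_force: 70.0
t 4.0 tcp [0.5051 0.0486 0.159 ] yaw -3.6 tilt 0.16 F [-1.9 -0.9  9.9] w 0.0463 ff 70.0 j7 -107.1
```

Width 46 mm with an upward push means the tips met the shoulder. I reopen a little, go 6 mm higher and regrip.

```bash
python3 -m jog '[[[0,0,0],[0,0,0],-0.6],[[0,0,0],[0,0,0],-0.6],[[0,0,0],[0,0,0],-0.6],[[0,-1,-6],[0,0,0],-0.6],[[0,0,0],[0,0,0],1],[[0,0,0],[0,0,0],1],[[0,0,0],[0,0,0],1],[[0,0,0],[0,0,0],1],[[0,0,0],[0,0,0],1],[[0,0,0],[0,0,0],1],[[0,0,0],[0,0,0],1]]' 70
python3 go.py
```

```text
clock: 4.9
tcp_pos: [0.5065, 0.0496, 0.1645]
ee_rot: [[0.998, -0.062, 0.005], [-0.062, -0.998, 0.001], [0.005, -0.001, -1.0]]
force: [-0.4, -1.0, 10.9]
gripper_width: -0.0
finger_force: 5.2
t 4.9 tcp [0.5065 0.0496 0.1645] yaw -3.6 tilt 0.28 F [-0.4 -1.  10.9] w -0.0 ff 5.2 j7 -107.1
```

```bash
python3 - <<'E'
from h import *
im,d,W=cloud("wrist")
s,_,_=cloud("side")
cv2.imwrite("pics/w2.png",np.hstack([im[100:340,100:420],cv2.resize(s[170:310,250:390],(240,240))])[...,::-1])
E
```

```text
(no output)
```

View pics/w2.png

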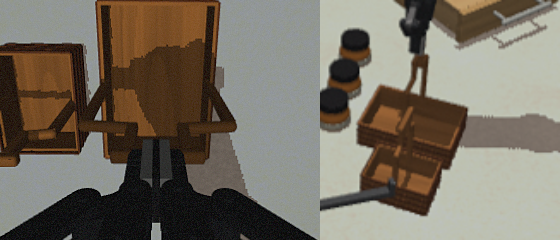

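The crops show the fingers shut, standing over the middle of the bar near (150,140). The basket is still upright, so the grasp failed. I measure before mending it.

```bash
python3 - <<'E'
from h import *
for n in("side","wrist"):
    im,d,W=cloud(n);c=im.astype(int)
    br=(c[...,0]>c[...,2]*1.5)&(c[...,0]>c[...,1]*1.2)
    near=(abs(W[...,0]-.505)<.05)&(abs(W[...,1]-.048)<.06)
    for lo,hi in((.12,.134),(.134,.145),(.145,.155),(.155,.165),(.165,.19)):
        for nm,mm in(("brown",br),("other",~br)):
            q=W[near&mm&(W[...,2]>lo)&(W[...,2]<hi)]
            if len(q)>3:print(n,nm,lo,len(q),q.min(0).round(4),q.max(0).round(4),np.median(q,0).round(4))
E
```

```text
side brown 0.12 18 [ 0.4965 -0.0015  0.1207] [0.5106 0.1007 0.1328] [0.5048 0.0977 0.1275]
side brown 0.134 42 [0.497  0.     0.1346] [0.5085 0.1006 0.1435] [0.5024 0.0721 0.1394]
side other 0.134 11 [ 0.4985 -0.0036  0.1361] [0.5101 0.0936 0.1422] [0.5072 0.0752 0.1392]
side brown 0.145 12 [0.4986 0.0325 0.1462] [0.5049 0.0687 0.1529] [0.502  0.0358 0.1499]
side other 0.145 5 [0.5004 0.0599 0.1458] [0.5071 0.0693 0.1548] [0.5068 0.0664 0.1494]
side brown 0.155 13 [0.4978 0.0292 0.1551] [0.5056 0.0695 0.1627] [0.5024 0.0645 0.1582]
side other 0.155 6 [0.4981 0.028  0.1575] [0.508  0.0687 0.1641] [0.5034 0.0499 0.1618]
side brown 0.165 17 [0.5001 0.0568 0.1667] [0.5057 0.074  0.1779] [0.5018 0.0661 0.1741]
side other 0.165 34 [0.4952 0.0461 0.168 ] [0.5146 0.0721 0.1899] [0.5057 0.0563 0.1839]
wrist brown 0.12 187 [ 0.4996 -0.0026  0.12  ] [0.5112 0.1014 0.134 ] [0.5087 0.0945 0.1277]
wrist other 0.12 18 [ 0.5007 -0.0028  0.1202] [0.511  0.1001 0.1335] [0.5038 0.0034 0.129 ]
wrist brown 0.134 1193 [ 0.4977 -0.0029  0.134 ] [0.5107 0.1013 0.1449] [0.505  0.0622 0.1379]
wrist other 0.134 41 [ 0.4967 -0.003   0.1341] [0.5084 0.1016 0.1384] [0.4982 0.0114 0.1367]
wrist brown 0.145 178 [0.4992 0.0293 0.1451] [0.5089 0.0689 0.1549] [0.5065 0.0622 0.1498]
wrist other 0.145 7 [0.5031 0.0303 0.1472] [0.5087 0.0637 0.1543] [0.5063 0.036  0.149 ]
wrist brown 0.155 203 [0.5012 0.0292 0.1551] [0.509  0.0689 0.165 ] [0.5064 0.0363 0.1602]
wrist other 0.155 13 [0.5006 0.0299 0.155 ] [0.5087 0.0678 0.1647] [0.5062 0.0623 0.1584]
wrist brown 0.165 757 [0.4989 0.0233 0.1651] [0.5175 0.075  0.1899] [0.5058 0.0361 0.1742]
wrist other 0.165 557 [0.4982 0.0252 0.1651] [0.5181 0.0748 0.19  ] [0.5164 0.0496 0.185 ]
```

```bash
cat > tips.py <<'E'
from h import *
o=observe();p=np.array(o["tcp_pos"])
for n in("side","wrist"):
    im,d,W=cloud(n)
    c=im.astype(int);dk=(c.max(-1)<110)&(c.max(-1)-c.min(-1)<35)
    m=dk&(abs(W[...,0]-p[0])<.03)&(abs(W[...,1]-p[1])<.07)&(W[...,2]>p[2]-.05)&(W[...,2]<p[2]+.06)
    q=W[m];print(n,"w",round(o["gripper_width"],3),"tcp",p.round(4),len(q),"z sorted",np.sort(q[:,2])[:12].round(4), "rel tcp",q.min(0).round(4)-p.round(4),q.max(0).round(4)-p.round(4))
E
python3 -m jog '[[[0,0,-20],[0,0,0],1],[[0,0,-20],[0,0,0],1],[[0,0,-20],[0,0,0],1],[[0,0,0],[0,0,0],1],[[0,0,0],[0,0,0],1]]' >/dev/null; python3 tips.py
python3 -m jog '[[[0,0,0],[0,0,0],-1],[[0,0,0],[0,0,0],-1],[[0,0,0],[0,0,0],-1],[[0,0,0],[0,0,0],-1],[[0,0,0],[0,0,0],-1],[[0,0,0],[0,0,0],-1]]' >/dev/null; python3 tips.py;python3 go.py
```

```text
side w 0.0 tcp [0.5048 0.0495 0.2235] 120 z sorted [0.1737 0.1744 0.1749 0.1753 0.1776 0.2372 0.2372 0.2374 0.238  0.2383
 0.2389 0.2397] rel tcp [-0.014  -0.0291 -0.0498] [0.0113 0.028  0.0597]
wrist w 0.0 tcp [0.5048 0.0495 0.2235] 4859 z sorted [0.1736 0.1736 0.1737 0.1737 0.1738 0.1738 0.1738 0.1738 0.1739 0.1739
 0.1739 0.1739] rel tcp [-0.0127 -0.0337 -0.0499] [0.0145 0.0352 0.06  ]
side w 0.073 tcp [0.504  0.0494 0.2225] 169 z sorted [0.1726 0.1745 0.1749 0.1759 0.1762 0.2423 0.2428 0.2432 0.2436 0.2442
 0.2442 0.2446] rel tcp [-0.0138 -0.0429 -0.0499] [0.0122 0.051  0.0592]
wrist w 0.073 tcp [0.504  0.0494 0.2225] 5296 z sorted [0.1725 0.1725 0.1725 0.1726 0.1726 0.1726 0.1726 0.1727 0.1727 0.1727
 0.1728 0.1728] rel tcp [-0.0136 -0.053  -0.05  ] [0.0148 0.0528 0.06  ]
t 6.2 tcp [0.5041 0.0494 0.2227] yaw -3.6 tilt 0.0 F [-1.3 -0.2  0.4] w 0.0845 ff 0.0 j7 -106.4
```

```bash
sed -i 's/dk=.*/dk=c.max(-1)<400/; s/p\[2\]-.05)/.18)/' tips.py; python3 tips.py
python3 - <<'E'
from h import *
s,_,_=cloud("side");cv2.imwrite("pics/s3.png",cv2.resize(s[120:290,240:400],None,fx=3.5,fy=3.5,interpolation=cv2.INTER_NEAREST)[...,::-1])
E
```

```text
side w 0.085 tcp [0.5041 0.0494 0.2227] 162 z sorted [0.2464 0.2471 0.2475 0.2477 0.2481 0.2484 0.2486 0.2487 0.249  0.2494
 0.2501 0.2501] rel tcp [-0.0144 -0.0484  0.0237] [0.0138 0.0594 0.0599]
wrist w 0.085 tcp [0.5041 0.0494 0.2227] 4891 z sorted [0.2453 0.2455 0.2455 0.2457 0.2462 0.2463 0.2463 0.2464 0.2464 0.2465
 0.2467 0.2467] rel tcp [-0.0143 -0.0567  0.0226] [0.0148 0.0567 0.06  ]
```

View pics/s3.png

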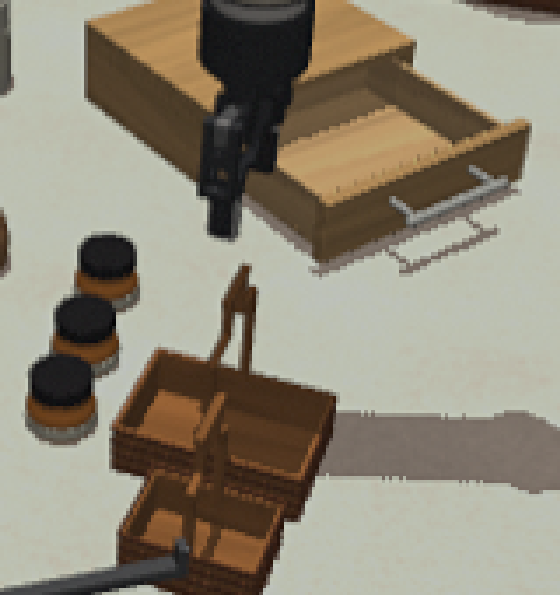

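The side crop shows the open fingertips at about (222,235), well above the bar. Both cameras put the tips about 28 mm behind where the reported TCP implies. I'll use real TCP z = reported + 0.028 and grip lower.

```bash
python3 -m jog '[[[0,0,19],[0,0,0],-1],[[0,0,19],[0,0,0],-1],[[0,0,19],[0,0,0],-1],[[0,0,19],[0,0,0],-1],[[0,0,18],[0,0,0],-1],[[0,0,0],[0,0,0],-1],[[0,0,0],[0,0,0],-1]]' >/dev/null
python3 go.py
python3 -m jog '[[[0,0,0],[0,0,0],1],[[0,0,0],[0,0,0],1],[[0,0,0],[0,0,0],1],[[0,0,0],[0,0,0],1],[[0,0,0],[0,0,0],1],[[0,0,0],[0,0,0],1],[[0,0,0],[0,0,0],1]]' 70 >/dev/null
python3 go.py
```

```text
t 7.0 tcp [0.5035 0.0493 0.1282] yaw -3.6 tilt 0.12 F [0.6 0.4 0.1] w 0.0855 ff 0.0 j7 -107.6
t 7.5 tcp [0.5049 0.0491 0.1302] yaw -3.6 tilt 0.13 F [-1.  -1.4  4.7] w 0.0492 ff 71.2 j7 -107.6
```

```bash
python3 -m jog '[[[0,0,0],[0,0,0],1],[[0,0,0],[0,0,0],1],[[0,0,0],[0,0,0],1],[[0,0,-3],[0,0,0],1],[[0,0,-4],[0,0,0],1],[[0,0,-4],[0,0,0],1],[[0,0,-4],[0,0,0],1],[[0,0,0],[0,0,0],1],[[0,0,0],[0,0,0],1]]' 70 >/dev/null
python3 go.py
python3 - <<'E'
from h import *
s,_,W=cloud("side");w,_,_=cloud("wrist");cv2.imwrite("pics/s4.png",np.hstack([cv2.resize(s[140:260,260:360],None,fx=4,fy=4,interpolation=cv2.INTER_NEAREST),cv2.resize(w[100:340,150:350],(400,480))])[...,::-1])
E
```

```text
t 8.3 tcp [0.5043 0.0495 0.144 ] yaw -3.6 tilt 0.04 F [ 0.3  0.  -3.1] w 0.0498 ff 72.6 j7 -107.4
```

View pics/s4.png

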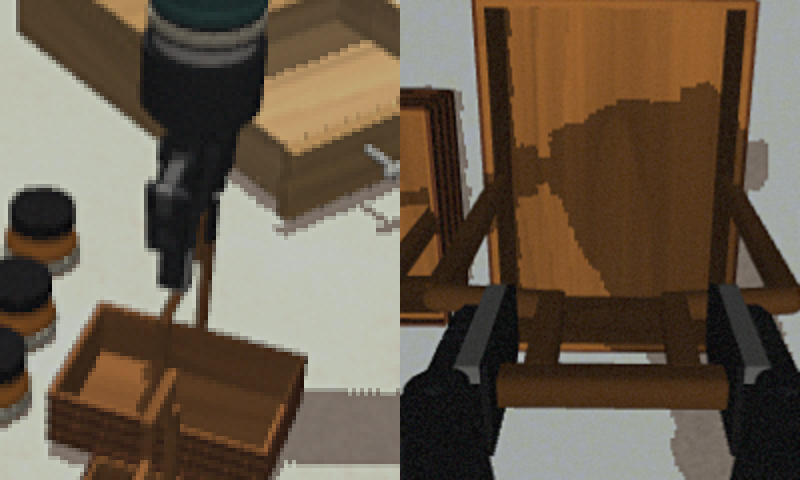

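The basket hangs level, held by its bar ends (side crop: tips at (175,285); wrist crop: bar level at (610,385)), and the bar underside sits 36 mm above the reported TCP. I lift it and carry it to the point outside the tip, 245 mm out.

```bash
python3 -m jog '[[[0,0,-20],[0,0,0],1],[[0,0,-25],[0,0,0],1],[[0,0,-25],[0,0,0],1],[[0,0,-25],[0,0,0],1],[[0,0,-25],[0,0,0],1],[[0,0,-25],[0,0,0],1],[[0,0,-10],[0,0,0],1],[[0,0,0],[0,0,-0.08],1],[[0,0,0],[0,0,-0.08],1],[[0,0,0],[0,0,-0.08],1],[[0,0,0],[0,0,-0.08],1],[[0,0,0],[0,0,-0.08],1]]' 100 >/dev/null
python3 -m jog '[[[0,0,0],[0,0,-0.08],1],[[0,0,0],[0,0,-0.08],1],[[0,0,0],[0,0,-0.075],1],[[0,0,0],[0,0,0],1]]' >/dev/null
python3 go.py .381 .319 .297 32.8 .381 .319 .208 32.8
```

```text
t 9.7 tcp [0.5032 0.0492 0.2974] yaw 32.9 tilt 0.14 F [-0.1  0.6 -3.1] w 0.0487 ff 103.2 j7 -71.1
 now-axes shift mm [  43.9 -293.     0.7] wz 0.002 ; shift after turn [  43.4 -293.     0.4]
 now-axes shift mm [ 0.  0. 89.] wz -0.0 ; shift after turn [ 0.  0. 89.]
```

```bash
python3 -m jog '[[[1,-10,0],[0,0,0],1],[[3,-20,0],[0,0,0],1],[[4,-28,0],[0,0,0],1],[[5,-31,0],[0,0,0],1],[[5,-31,0],[0,0,0],1],[[5,-31,0],[0,0,0],1],[[5,-31,0],[0,0,0],1],[[5,-31,0],[0,0,0],1],[[4,-30,0],[0,0,0],1],[[3,-24,0],[0,0,0],1],[[2,-16,0],[0,0,0],1],[[2,-10,0],[0,0,0],1]]' >/dev/null
python3 -m jog '[[[0,0,0],[0,0,0],1],[[0,0,8],[0,0,0],1],[[0,0,15],[0,0,0],1],[[0,0,15],[0,0,0],1],[[0,0,15],[0,0,0],1],[[0,0,15],[0,0,0],1],[[0,0,12],[0,0,0],1],[[0,0,8],[0,0,0],1],[[0,0,0],[0,0,0],1],[[0,0,0],[0,0,0],1]]' >/dev/null
python3 go.py .381 .319 .208 32.8
python3 - <<'E'
from h import *
out=[]
for n in("side","top","wrist"):
    im,d,W=cloud(n);out.append(im)
    c=im.astype(int);br=(c[...,0]>c[...,2]*1.5)&(c[...,0]>c[...,1]*1.2)
    q=W[br&(abs(W[...,0]-.381)<.08)&(abs(W[...,1]-.32)<.08)&(W[...,2]>.236)&(W[...,2]<.27)]
    print(n,len(q))
    if len(q)>8:r=cv2.minAreaRect(q[:,:2].astype(np.float32));print(" bar",r,np.median(q,0).round(4),q.max(0).round(4))
    dk=(c.max(-1)<120)&(c.max(-1)-c.min(-1)<30)
    q=W[dk&(W[...,0]>.44)&(W[...,0]<.61)&(W[...,1]>.34)&(W[...,1]<.48)&(W[...,2]>.2)&(W[...,2]<.245)]
    if len(q)>8:
        r=cv2.fitLine(q[:,:2].astype(np.float32),cv2.DIST_HUBER,0,.01,.01).ravel();t=(q[:,:2]-r[2:])@r[:2];print(" hook",len(q),np.degrees(np.arctan2(r[1],r[0]))%180,(r[2:]+t.min()*r[:2]).round(4),(r[2:]+t.max()*r[:2]).round(4),np.median(q[:,2]))
cv2.imwrite("pics/p5.png",np.hstack([cv2.resize(out[0][180:384,130:330],(400,408)),cv2.resize(out[2],(400,408))])[...,::-1])
E
```

```text
t 11.6 tcp [0.3826 0.3183 0.2102] yaw 32.7 tilt 0.08 F [ 0.6 -0.2 -2.8] w 0.0486 ff 103.6 j7 -112.5
 now-axes shift mm [-1.  -1.5  2.2] wz -0.002 ; shift after turn [-1.  -1.5  2.2]
side 49
 bar ((0.38746893405914307, 0.3084487318992615), (0.005977299530059099, 0.03041769191622734), 33.033390045166016) [0.3908 0.3051 0.2522] [0.3964 0.3227 0.2568]
 hook 598 33.37831 [0.4557 0.3688] [0.5922 0.4588] 0.22055351474768975
top 1
 hook 182 32.282154 [0.4549 0.365 ] [0.5944 0.4532] 0.22019997123237245
wrist 3073
 bar ((0.38575905561447144, 0.32004138827323914), (0.022468838840723038, 0.08850163966417313), 32.87989044189453) [0.3835 0.3198 0.2547] [0.4131 0.3596 0.27  ]
 hook 1786 33.381897 [0.4581 0.3679] [0.4817 0.3835] 0.22130071667582368
```

View pics/p5.png

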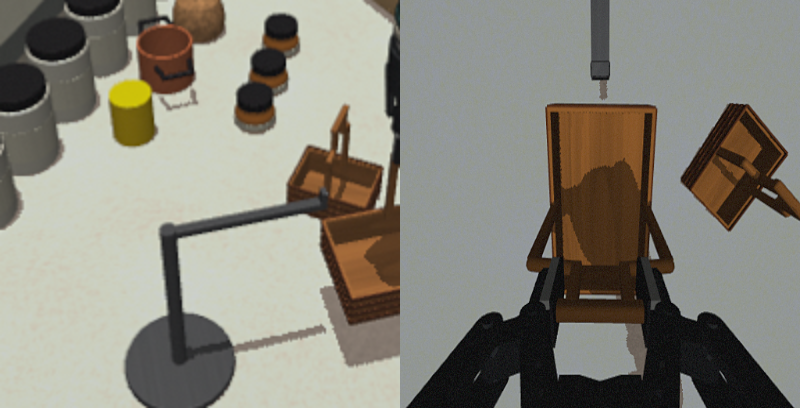

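The wrist view shows the hook at column 600 lined up with the bar centre at column 600, and the bar is 12 mm above the tip. I slide in 153 mm along tool x.

```bash
python3 -m jog '[[[5,0,0],[0,0,-0.01],1],[[12,0,0],[0,0,0],1],[[15,0,0],[0,0,0],1],[[15,0,0],[0,0,0],1],[[15,0,0],[0,0,0],1],[[15,0,0],[0,0,0],1],[[15,0,0],[0,0,0],1],[[15,0,0],[0,0,0],1],[[15,0,0],[0,0,0],1],[[15,0,0],[0,0,0],1],[[10,0,0],[0,0,0],1],[[6,0,0],[0,0,0],1]]' >/dev/null
python3 -m jog '[[[0,0,0],[0,0,0],1],[[0,0,0],[0,0,0],1],[[0,0,0],[0,0,0],1]]' >/dev/null
python3 go.py .511 .403 .184 33.1
```

```text
t 12.9 tcp [0.5091 0.403  0.2104] yaw 33.4 tilt 0.1 F [-0.5  0.4 -2.7] w 0.0481 ff 103.6 j7 -109.5
 now-axes shift mm [ 1.6  1.1 26.4] wz 0.005 ; shift after turn [ 1.6  1.1 26.4]
```

```bash
python3 -m jog '[[[0,0,5],[0,0,0],1],[[0,0,6],[0,0,0],1],[[0,0,6],[0,0,0],1],[[0,0,4],[0,0,0],1],[[0,0,2],[0,0,0],1],[[0,0,1],[0,0,0],1],[[0,0,0],[0,0,0],1]]'; python3 go.py .511 .403 .184 33.1
```

```text
clock: 13.53
tcp_pos: [0.5098, 0.4035, 0.1863]
ee_rot: [[0.835, 0.55, -0.001], [0.55, -0.835, -0.0], [-0.001, 0.0, -1.0]]
force: [-0.4, 0.7, -2.9]
gripper_width: 0.0484
finger_force: 103.6
t 13.5 tcp [0.5098 0.4035 0.1863] yaw 33.4 tilt 0.05 F [-0.4  0.7 -2.9] w 0.0484 ff 103.6 j7 -110.2
 now-axes shift mm [0.7 1.  2.3] wz 0.005 ; shift after turn [0.7 1.  2.3]
```

```bash
python3 -m jog '[[[0,0,1.5],[0,0,0],1],[[0,0,1],[0,0,0],1],[[0,0,0],[0,0,0],1]]'; python3 go.py;  python3 -m jog '[[[0,0,0],[0,0,0],0.6],[[0,0,0],[0,0,0],0.3],[[0,0,0],[0,0,0],0],[[0,0,0],[0,0,0],-0.3],[[0,0,0],[0,0,0],-0.6],[[0,0,0],[0,0,0],-1],[[0,0,0],[0,0,0],-1],[[0,0,0],[0,0,0],-1],[[0,0,0],[0,0,0],-1]]' >/dev/null; python3 go.py
```

```text
clock: 13.78
tcp_pos: [0.5103, 0.4039, 0.1846]
ee_rot: [[0.835, 0.55, 0.001], [0.55, -0.835, 0.001], [0.001, -0.0, -1.0]]
force: [-0.5, 1.0, -1.9]
gripper_width: 0.0482
finger_force: 103.6
t 13.8 tcp [0.5103 0.4039 0.1846] yaw 33.4 tilt 0.05 F [-0.5  1.  -1.9] w 0.0482 ff 103.6 j7 -110.2
t 14.5 tcp [0.5101 0.4037 0.1843] yaw 33.4 tilt 0.01 F [-0.1  0.5 -0.4] w 0.0853 ff 0.0 j7 -110.2
```

```bash
python3 -m jog '[[[0,0,-20],[0,0,0],-1],[[0,0,-25],[0,0,0],-1],[[0,0,-25],[0,0,0],-1],[[0,0,-20],[0,0,0],-1],[[0,0,0],[0,0,0.11],-1],[[0,0,0],[0,0,0.11],-1],[[0,0,0],[0,0,0.11],-1],[[0,0,0],[0,0,0.11],-1],[[0,0,0],[0,0,0.11],-1],[[0,0,0],[0,0,0.09],-1],[[0,0,0],[0,0,0],-1]]' >/dev/null; python3 go.py .4905 .164 .20 -3.5
python3 - <<'E'
from h import *
for n in("side","top"):
    im,d,W=cloud(n);c=im.astype(int);br=(c[...,0]>c[...,2]*1.5)&(c[...,0]>c[...,1]*1.2)
    for nm,x,y,r0,lo,hi in(("L bar",.51,.404,.05,.21,.24),("L rim",.51,.404,.12,.085,.105),("M bar",.49,.164,.05,.13,.155),):
        q=W[br&(np.hypot(W[...,0]-x,W[...,1]-y)<r0)&(W[...,2]>lo)&(W[...,2]<hi)]
        if len(q)>5:
            r=cv2.minAreaRect(q[:,:2].astype(np.float32));print(n,nm,len(q),np.round(r[0],4),np.round(r[1],4),round(r[2],1),np.percentile(q[:,2],[5,50,95]).round(4))
E
```

```text
t 15.4 tcp [0.5098 0.4037 0.2742] yaw -3.3 tilt 0.02 F [-0.7 -0.3 -0.1] w 0.0855 ff 0.0 j7 -140.3
 now-axes shift mm [ -5.3 240.5  74.3] wz 0.003 ; shift after turn [ -4.7 240.5  74.2]
side L bar 111 [0.4932 0.3991] [0.049  0.0469] 15.1 [0.2134 0.2287 0.2306]
side L rim 1105 [0.5081 0.4021] [0.1564 0.1098] 33.2 [0.0865 0.0974 0.1026]
side M bar 57 [0.4906 0.1699] [0.048  0.0063] 86.0 [0.1333 0.1471 0.15  ]
top L rim 100 [0.5254 0.3747] [0.1595 0.0496] 34.5 [0.0877 0.0987 0.1039]
top M bar 43 [0.4905 0.1634] [0.0489 0.0084] 87.3 [0.1385 0.1457 0.1513]
```

The large basket hangs level with its bar top at 0.229 and rim at 0.10. Next is the medium basket.

```bash
python3 -m jog '[[[-1,15,0],[0,0,0.003],-1],[[-1,30,0],[0,0,0],-1],[[-1,38,0],[0,0,0],-1],[[-1,38,0],[0,0,0],-1],[[0,38,0],[0,0,0],-1],[[0,35,0],[0,0,0],-1],[[0,28,0],[0,0,0],-1],[[0,17,20],[0,0,0],-1],[[0,0,30],[0,0,0],-1],[[0,0,24],[0,0,0],-1],[[0,0,0],[0,0,0],-1],[[0,0,0],[0,0,0],-1]]' >/dev/null; python3 go.py .491 .165 .102 -3.5
python3 - <<'E'
from h import *
im,d,W=cloud("wrist")
q=W[(W[...,2]>.137)&(W[...,2]<.152)&(abs(W[...,0]-.49)<.03)&(abs(W[...,1]-.165)<.045)]
r=cv2.minAreaRect(q[:,:2].astype(np.float32));print(len(q),r,np.median(q,0).round(4))
E
```

```text
t 16.6 tcp [0.4906 0.1641 0.1996] yaw -3.4 tilt 0.18 F [0.2 0.3 0.3] w 0.0854 ff 0.0 j7 -121.0
 now-axes shift mm [ 0.6 -1.1 97.6] wz 0.001 ; shift after turn [ 0.4 -1.  97.6]
877 ((0.49166741967201233, 0.16685470938682556), (0.05158524960279465, 0.008382342755794525), 86.52899169921875) [0.4928 0.1669 0.1466]
```

```bash
python3 -m jog '[[[1,-2,15],[0,0,0],-1],[[0,0,22],[0,0,0],-1],[[0,0,22],[0,0,0],-1],[[0,0,20],[0,0,0],-1],[[0,0,13],[0,0,0],-1],[[0,0,6],[0,0,0],-1],[[0,0,0],[0,0,0],-1],[[0,0,0],[0,0,0],-1]]' >/dev/null; python3 go.py
python3 -m jog '[[[0,0,0],[0,0,0],1],[[0,0,0],[0,0,0],1],[[0,0,0],[0,0,0],1],[[0,0,0],[0,0,0],1],[[0,0,0],[0,0,0],1],[[0,0,0],[0,0,0],1],[[0,0,0],[0,0,0],1],[[0,0,0],[0,0,0],1]]' 100 >/dev/null;python3 go.py
python3 -m jog '[[[0,0,-3],[0,0,0],1],[[0,0,-10],[0,0,0],1],[[0,0,-20],[0,0,0],1],[[0,0,-25],[0,0,0],1],[[0,0,-25],[0,0,0],1],[[0,0,-10],[0,0,0],1],[[0,0,0],[0,0,0],1]]' >/dev/null
python3 go.py .384 .321 .184 33.3
```

```text
t 17.3 tcp [0.4939 0.1678 0.1033] yaw -3.4 tilt 0.13 F [ 0.2 -0.   1.2] w 0.0858 ff 0.0 j7 -123.2
t 17.9 tcp [0.4936 0.1672 0.1038] yaw -3.5 tilt 0.11 F [-1.6 -1.3  9.5] w 0.0487 ff 101.2 j7 -123.2
t 18.5 tcp [0.4946 0.168  0.1979] yaw -3.5 tilt 0.34 F [ 0.9  0.8 -1.6] w 0.0484 ff 103.2 j7 -121.4
 now-axes shift mm [-119.7 -146.    13.7] wz -0.642 ; shift after turn [  -8.4 -188.6   13.9]
```

```bash
python3 -m jog '[[[0,0,-15],[0,0,-0.107],1],[[0,0,0],[0,0,-0.107],1],[[0,0,0],[0,0,-0.107],1],[[0,0,0],[0,0,-0.107],1],[[0,0,0],[0,0,-0.107],1],[[0,0,0],[0,0,-0.107],1],[[-1,-15,0],[0,0,0],1],[[-1,-25,0],[0,0,0],1],[[-1,-32,0],[0,0,0],1],[[-2,-32,0],[0,0,0],1],[[-1,-32,0],[0,0,0],1],[[-1,-27,0],[0,0,0],1]]' >/dev/null
python3 -m jog '[[[-1,-17,0],[0,0,0],1],[[0,-8,0],[0,0,0],1],[[0,0,0],[0,0,0],1],[[0,0,0],[0,0,0],1]]' >/dev/null
python3 go.py .3826 .3183 .2125 33.4
python3 - <<'E'
from h import *
im,d,W=cloud("wrist");cv2.imwrite("pics/w6.png",im[...,::-1])
E
```

```text
t 19.9 tcp [0.3829 0.3188 0.2093] yaw 33.3 tilt 0.12 F [ 0.2 -0.1 -2.1] w 0.0483 ff 103.5 j7 -111.8
 now-axes shift mm [-0.5  0.3 -3.2] wz -0.001 ; shift after turn [-0.5  0.3 -3.2]
```

View pics/w6.png

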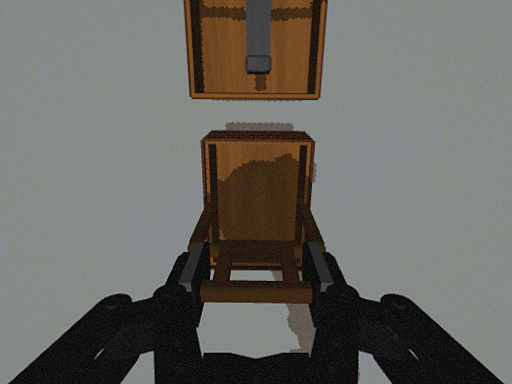

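Hook tip (259,65) and bar centre (256,290) line up, with the large basket behind at (257,50). I slide 136.5 mm so the bar stops 16.5 mm short of the large one.

```bash
python3 -m jog '[[[4,0,-3],[0,0,0],1],[[9,0,0],[0,0,0],1],[[13,0,0],[0,0,0],1],[[13.5,-1,0],[0,0,0],1],[[14,0,0],[0,0,0],1],[[14,0,0],[0,0,0],1],[[14,0,0],[0,0,0],1],[[14,0,0],[0,0,0],1],[[14,0,0],[0,0,0],1],[[13,0,0],[0,0,0],1],[[9,0,0],[0,0,0],1],[[5,0,0],[0,0,0],1]]' >/dev/null
python3 -m jog '[[[0,0,0],[0,0,0],1],[[0,0,0],[0,0,0],1],[[0,0,0],[0,0,0],1]]' >/dev/null
python3 go.py .4964 .3947 .1858 33.3
```

```text
t 21.1 tcp [0.4958 0.3949 0.213 ] yaw 33.3 tilt 0.08 F [-0.3 -1.6 -2. ] w 0.0479 ff 103.8 j7 -109.7
 now-axes shift mm [ 0.4  0.5 27.2] wz 0.0 ; shift after turn [ 0.4  0.5 27.2]
```

```bash
python3 -m jog '[[[0,0,5],[0,0,0],1],[[0,0,6],[0,0,0],1],[[0,0,6],[0,0,0],1],[[0,0,5],[0,0,0],1],[[0,0,3],[0,0,0],1],[[0,0,2],[0,0,0],1],[[0,0,0],[0,0,0],1],[[0,0,0],[0,0,0],1]]'; python3 go.py
python3 - <<'E'
from h import *
s,_,W=cloud("side");w,_,_=cloud("wrist");cv2.imwrite("pics/p7.png",np.hstack([cv2.resize(s[200:380,160:340],(480,480)),cv2.resize(w,(480,480))])[:,:790,::-1])
E
```

```text
clock: 21.82
tcp_pos: [0.4954, 0.3958, 0.1858]
ee_rot: [[0.835, 0.55, -0.001], [0.55, -0.835, -0.0], [-0.001, -0.0, -1.0]]
force: [-0.8, -0.2, 0.7]
gripper_width: 0.0483
finger_force: 103.9
t 21.8 tcp [0.4954 0.3958 0.1858] yaw 33.4 tilt 0.08 F [-0.8 -0.2  0.7] w 0.0483 ff 103.9 j7 -110.4
```

View pics/p7.png

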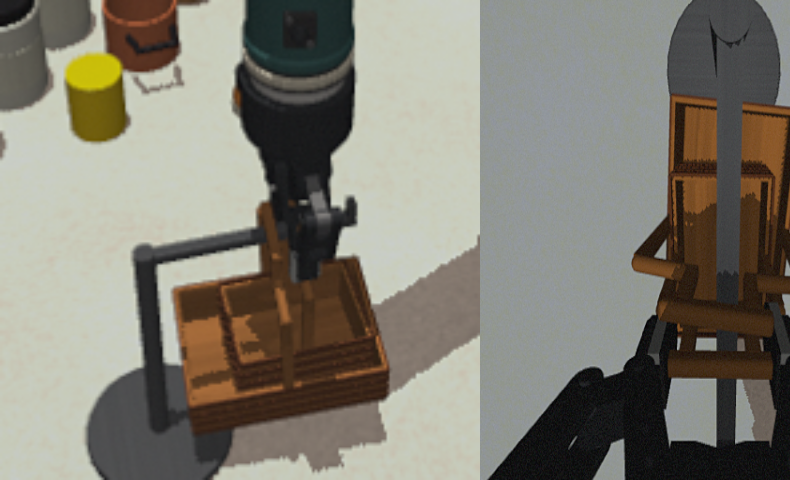

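The crops show the medium basket nested inside the large one, both bars on the hook; the large one is yawed a few degrees. The load is on the hook, so I release and rise.

```bash
python3 -m jog '[[[0,0,0.5],[0,0,0],0.6],[[0,0,0],[0,0,0],0.3],[[0,0,0],[0,0,0],0],[[0,0,0],[0,0,0],-0.2],[[0,0,0],[0,0,0],-0.4],[[0,0,0],[0,0,0],-0.6],[[0,0,0],[0,0,0],-0.6],[[0,0,-8],[0,0,0],-0.6],[[0,0,-18],[0,0,0],-0.6],[[0,0,-25],[0,0,0],-0.8],[[0,0,-25],[0,0,0],-1],[[0,0,-20],[0,0,0],-1]]' >/dev/null; python3 go.py
python3 - <<'E'
from h import *
im,d,W=cloud("wrist");c=im.astype(int);br=(c[...,0]>c[...,2]*1.5)&(c[...,0]>c[...,1]*1.2)
q=W[br&(W[...,2]>.224)&(W[...,2]<.24)]
s=(q[:,:2]-[.456,.367])@[.835,.55]
for m in(s<.056,s>=.056):
    if m.sum()>5:r=cv2.minAreaRect(q[m][:,:2].astype(np.float32));print(m.sum(),np.round(r[0],4),np.round(r[1],4),r[2],"out",156-1000*(np.array(r[0])-[.456,.367])@[.835,.55],np.median(q[m][:,2]))
for n in("top","side"):
    im,d,W=cloud(n);np.savez("/tmp/%s1.npz"%n,im=im,W=W)
    q=W[(W[...,2]>.046)&(W[...,2]<.058)&(W[...,0]>.58)&(W[...,0]<.72)&(abs(W[...,1]+.03)<.16)]
    l=np.float32(q[:,:2]);_,lab,cen=cv2.kmeans(l,3,None,(3,50,1e-5),5,cv2.KMEANS_PP_CENTERS)
    for k in range(3):
        (cx,cy),r=cv2.minEnclosingCircle(l[lab.ravel()==k]);print(n,"jar",round(cx,4),round(cy,4),round(r,4))
    if n=="side":
        out=im[200:384,150:350]
        q=W[(np.hypot(W[...,0]-.5,W[...,1]-.4)<.1)];print("rim z",[np.percentile(q[(q[:,2]>a)&(q[:,2]<b)][:,2],[5,50,95]).round(3) for a,b in((.085,.11),(.11,.14),(.222,.245))])
E
```

```text
t 22.9 tcp [0.4969 0.3963 0.2842] yaw 33.3 tilt 0.14 F [-0.   0.2 -0.1] w 0.0856 ff 0.0 j7 -108.0
760 [0.4796 0.3852] [0.0447 0.0509] 32.8455924987793 out 126.22745020747186 0.22875137435894308
800 [0.5087 0.4073] [0.0085 0.0518] 34.4192008972168 out 89.81878159999847 0.2286455194979708
top jar 0.6446 -0.031 0.0274
top jar 0.6542 -0.1223 0.027
top jar 0.6387 0.0513 0.0267
side jar 0.6518 0.044 0.0137
side jar 0.6411 0.0747 0.011
side jar 0.652 0.0615 0.013
rim z [array([0.086, 0.095, 0.106]), array([0.112, 0.124, 0.132]), array([0.222, 0.228, 0.232])]
```

Both bar tops sit at z = 0.2287 on the hook, as they should. Now the drawer frame.

```bash
python3 - <<'E'
import numpy as np,cv2
for n in("top","side"):
    W=np.load(f"/tmp/{n}1.npz")["W"].reshape(-1,3)
    q=W[(W[:,2]>.092)&(W[:,2]<.1)&(np.hypot(W[:,0]-.61,W[:,1]+.49)<.2)]
    best=None
    r=cv2.minAreaRect(q[:,:2].astype(np.float32));print(n,[np.round(v,4) for v in r],len(q))
    a=np.radians(-38.7);X=np.array([np.cos(a),np.sin(a)]);Y=np.array([-X[1],X[0]])
    O=np.array([.520,-.416])
    for nm,lo,hi in(("chest",.09,.1),("front",.077,.088),("side",.068,.077),("floor",.018,.027)):
        s=W[(W[:,2]>lo)&(W[:,2]<hi)];x=(s[:,:2]-O)@X*1000;y=(s[:,:2]-O)@Y*1000
        m=(x>-230)&(x<260)&(abs(y)<150);
        if nm!="chest":m&=x<0
        if nm=="floor":m&=(abs(y)<100)&(x>-160)
        if m.sum()>10:print(nm,m.sum(),"x",np.percentile(x[m],[1,5,25,50,75,95,99]).round(1),"y",np.percentile(y[m],[0.5,2,50,98,99.5]).round(1),"z",np.median(s[m][:,2]).round(4))
    # handle
    s=W[(W[:,2]>.03)&(W[:,2]<.07)];x=(s[:,:2]-O)@X*1000;y=(s[:,:2]-O)@Y*1000;m=(x<-182)&(x>-240)&(abs(y)<90)
    if m.sum()>5:print("handle",m.sum(),np.percentile(x[m],[2,50,98]),np.percentile(y[m],[2,50,98]),np.median(s[m][:,2]))
E
```

```text
top [array([ 0.6139, -0.491 ]), array([0.2716, 0.2313]), np.float64(51.2346)] 3496
chest 3906 x [  7.   15.5  58.8 115.1 173.6 221.5 230.8] y [-133.8 -129.6   -0.6  130.2  134.3] z 0.0957
front 360 x [-165.3 -163.6 -159.9 -155.2 -150.2  -74.2  -13.2] y [-131.3 -127.7    1.4  121.4  127.6] z 0.0823
side 241 x [-187.2 -164.6 -147.3 -141.   -73.5  -15.8   -5.4] y [-125.4 -121.   -20.1  120.3  124.6] z 0.0732
floor 1525 x [-132.  -126.5 -101.6  -68.   -33.9   -7.    -1.9] y [-99.  -95.6  -0.5  95.5  98.3] z 0.0227
handle 135 [-205.14562331 -198.50104465 -184.29019007] [-62.48792147  -1.68845662  58.57311293] 0.06153009718268887
side [array([ 0.6096, -0.4861]), array([0.2742, 0.2232]), np.float64(51.4985)] 1323
chest 1363 x [  4.2   8.2  34.2  73.2 122.3 184.8 213.9] y [-134.2 -130.7  -29.6  124.5  134.8] z 0.0963
front 294 x [-167.2 -165.4 -162.8 -160.  -154.4 -145.1   -9.7] y [-130.4 -125.6   22.2  130.3  132. ] z 0.0832
side 294 x [-169.2 -165.6 -162.5 -123.8  -67.2  -14.2   -5.1] y [-124.3 -121.5   26.1  129.4  132.6] z 0.0725
floor 445 x [-81.9 -79.1 -63.2 -42.1 -20.6  -3.7  -1. ] y [-99.1 -97.3 -15.2  55.7  57.7] z 0.0248
handle 116 [-204.88652697 -200.66101845 -185.32657325] [-55.36816082   7.35990258  64.85569326] 0.06391461585548058
```

```bash
python3 -m jog '[[[0,0,0],[0,0,-0.119],-1],[[0,0,0],[0,0,-0.119],-1],[[0,0,0],[0,0,-0.119],-1],[[0,0,0],[0,0,-0.119],-1],[[0,0,0],[0,0,-0.119],-1],[[0,0,0],[0,0,-0.119],-1],[[0,0,0],[0,0,-0.119],-1],[[0,0,0],[0,0,-0.119],-1],[[0,0,0],[0,0,-0.119],-1],[[0,0,0],[0,0,-0.119],-1],[[0,0,0],[0,0,-0.119],-1],[[0,0,0],[0,0,-0.119],-1]]' >/dev/null; python3 go.py .639 .0525 .14 115
python3 - <<'E'
from h import *
o=observe();c=calibration("wrist");R=np.array(o["ee_rot"]);print("cam in tool",(R.T@(np.array(c["origin"])-o["tcp_pos"])).round(3))
E
```

```text
t 24.1 tcp [0.4958 0.395  0.2804] yaw 115.5 tilt 0.13 F [ 0.5 -0.1  0.9] w 0.0859 ff 0.0 j7 -35.9
 now-axes shift mm [-370.6  -17.8  140.7] wz 0.009 ; shift after turn [-370.9  -15.   140.4]
cam in tool [ 0.085  0.    -0.153]
```

```bash
python3 -m jog '[[[-20,-1,0],[0,0,0.009],-1],[[-35,-1,0],[0,0,0],-1],[[-38,-1,0],[0,0,0],-1],[[-38,-2,0],[0,0,0],-1],[[-38,-2,10],[0,0,0],-1],[[-38,-2,20],[0,0,0],-1],[[-38,-2,25],[0,0,0],-1],[[-38,-1,25],[0,0,0],-1],[[-38,-1,25],[0,0,0],-1],[[-30,-1,20],[0,0,0],-1],[[-20,-1,15],[0,0,0],-1],[[0,0,0],[0,0,0],-1]]' >/dev/null
cat > jars.py <<'E'
from h import *
for n in("top","wrist"):
    im,d,W=cloud(n)
    c=im.astype(int)
    m=((W[...,2]>.045)&(W[...,2]<.06)&(W[...,0]>.55)&(W[...,0]<.75)&(abs(W[...,1]+.03)<.2)&(c.max(-1)<110)).astype(np.uint8)
    k,lab,s,_=cv2.connectedComponentsWithStats(m)
    for i in range(1,k):
        if s[i,4]>80:
            q=W[lab==i];(cx,cy),r=cv2.minEnclosingCircle(q[:,:2].astype(np.float32));print(n,"jar",round(cx,4),round(cy,4),"r",round(r,4),"z",np.median(q[:,2]).round(4),s[i,4])
E
python3 go.py .639 .0525 .005 115; python3 jars.py; sed -i 's/>.18)/>.07)/' tips.py; python3 tips.py
```

```text
t 25.1 tcp [0.6322 0.0543 0.1436] yaw 114.1 tilt 0.52 F [-0.6 -0.7 -1.3] w 0.0853 ff 0.0 j7 -8.8
 now-axes shift mm [ -4.2   6.7 138.6] wz -0.015 ; shift after turn [ -4.5   5.4 138.6]
top jar 0.6538 -0.1217 r 0.026 z 0.053 147
wrist jar 0.6396 0.0545 r 0.0266 z 0.0531 2803
wrist jar 0.6452 -0.0274 r 0.0271 z 0.053 2254
wrist jar 0.655 -0.1181 r 0.0268 z 0.0527 1450Traceback (most recent call last):
  File "tips.py", line 7, in <module>
    q=W[m];print(n,"w",round(o["gripper_width"],3),"tcp",p.round(4),len(q),"z sorted",np.sort(q[:,2])[:12].round(4), "rel tcp",q.min(0).round(4)-p.round(4),q.max(0).round(4)-p.round(4))
                                                                                                                               ~~~~~^^^
    return umr_minimum(a, axis, None, out, keepdims, initial, where)
ValueError: zero-size array to reduction operation minimum which has no identity
```

```bash
python3 -m jog '[[[-3,6,0],[0,0,-0.015],-1],[[0,0,15],[0,0,0],-1],[[0,0,25],[0,0,0],-1],[[0,0,25],[0,0,0],-1],[[0,0,15],[0,0,0],-1],[[0,0,0],[0,0,0],-1],[[0,0,0],[0,0,0],-1]]' >/dev/null
python3 go.py .6395 .054 .005 115; sed -i 's/("side","wrist")/("wrist",)/; s/>.07)/>.054)/' tips.py; python3 tips.py
```

```text
t 25.8 tcp [0.6401 0.0636 0.0688] yaw 115.6 tilt 0.04 F [0.3 0.1 0.4] w 0.0854 ff 0.0 j7 -11.8
 now-axes shift mm [-8.4 -4.6 63.8] wz 0.011 ; shift after turn [-8.4 -4.6 63.8]
wrist w 0.085 tcp [0.6401 0.0636 0.0688] 262 z sorted [0.054 0.054 0.054 0.054 0.054 0.054 0.054 0.054 0.054 0.054 0.054 0.054] rel tcp [-0.0262 -0.0698 -0.0148] [ 0.0236  0.0158 -0.0136]
```

```bash
python3 -m jog '[[[-8.5,-4.5,0],[0,0,0.01],-1],[[0,0,0],[0,0,0],-1],[[0,0,20],[0,0,0],-1],[[0,0,20],[0,0,0],-1],[[0,0,15],[0,0,0],-1],[[0,0,8],[0,0,0],-1],[[0,0,0],[0,0,0],-1],[[0,0,0],[0,0,0],-1]]' >/dev/null; python3 go.py .6395 .054 .005 115
python3 -m jog '[[[0,0,0],[0,0,0],1],[[0,0,0],[0,0,0],1],[[0,0,0],[0,0,0],1],[[0,0,0],[0,0,0],1],[[0,0,0],[0,0,0],1],[[0,0,0],[0,0,0],1]]' 60 >/dev/null; python3 go.py
python3 -m jog '[[[0,0,-5],[0,0,0],1],[[0,0,-20],[0,0,0],1],[[0,0,-30],[0,0,0],1],[[0,0,-30],[0,0,0],1],[[0,0,-25],[0,0,0],1],[[0,0,-10],[0,0,0],1],[[0,0,0],[0,0,0],1],[[0,0,0],[0,0,0],1]]' >/dev/null; python3 go.py .4643 -.3048 .125 141.3
```

```text
t 26.5 tcp [0.6397 0.0525 0.0057] yaw 114.9 tilt 0.01 F [0.6 0.7 0.4] w 0.0855 ff 0.0 j7 -14.7
 now-axes shift mm [1.5 0.4 0.7] wz -0.001 ; shift after turn [1.5 0.4 0.7]
t 27.0 tcp [0.6406 0.0528 0.0077] yaw 114.9 tilt 0.12 F [-2.2 -0.1  8.2] w 0.0543 ff 61.3 j7 -14.7
t 27.7 tcp [0.6394 0.0521 0.1255] yaw 114.9 tilt 0.03 F [ 0.6 -0.3 -1.1] w 0.0542 ff 62.9 j7 -8.8
 now-axes shift mm [-249.9 -309.1    0.6] wz -0.461 ; shift after turn [ -86.5 -388.     0.5]
```

```bash
python3 -m jog '[[[0,0,0],[0,0,-0.115],1],[[0,0,0],[0,0,-0.115],1],[[0,0,0],[0,0,-0.115],1],[[0,0,0],[0,0,-0.115],1],[[-4,-18,0],[0,0,0],1],[[-7,-32,0],[0,0,0],1],[[-8,-36,0],[0,0,0],1],[[-8,-36,0],[0,0,0],1],[[-8,-36,0],[0,0,0],1],[[-8,-36,0],[0,0,0],1],[[-8,-36,0],[0,0,0],1],[[-8,-36,0],[0,0,0],1]]' 80 >/dev/null
python3 -m jog '[[[-8,-36,0],[0,0,0],1],[[-8,-36,0],[0,0,0],1],[[-8,-34,0],[0,0,0],1],[[-4,-16,0],[0,0,0],1],[[0,0,0],[0,0,0],1],[[0,0,0],[0,0,0],1],[[0,0,0],[0,0,0],1],[[0,0,0],[0,0,0],1]]' >/dev/null
python3 go.py .4643 -.3048 .125 141.3
python3 - <<'E'
from h import *
w,_,_=cloud("wrist");s,_,_=cloud("side");cv2.imwrite("pics/p8.png",np.hstack([w,cv2.resize(s[60:230,240:410],(288,288)).__class__(0) if 0 else cv2.copyMakeBorder(cv2.resize(s[60:230,240:410],(288,288)),0,96,0,0,cv2.BORDER_CONSTANT)])[...,::-1])
E
```

```text
t 29.4 tcp [ 0.4653 -0.3026  0.125 ] yaw 141.4 tilt 0.11 F [-0.4  0.3 -1.3] w 0.0525 ff 83.2 j7 46.3
 now-axes shift mm [-0.6 -2.4  0. ] wz 0.003 ; shift after turn [-0.6 -2.4  0. ]
```

View pics/p8.png

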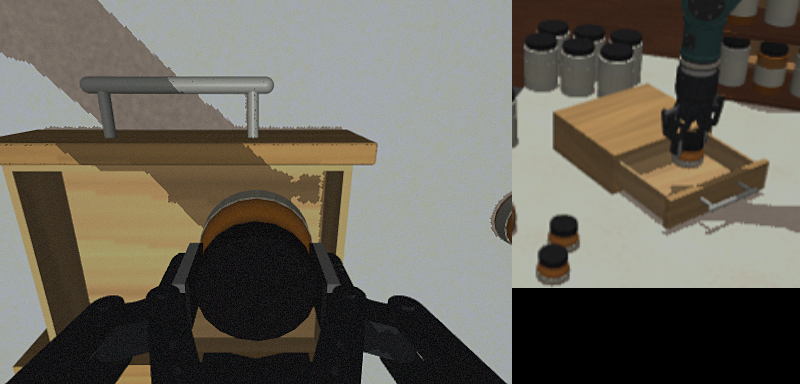

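The jar is held upright at (262,280) over the right half of the drawer, and two jars remain on the counter. I check the inner faces from the wrist cloud before lowering.

```bash
python3 - <<'E'
from h import *
o=observe();im,d,W=cloud("wrist");W=W.reshape(-1,3);c=im.reshape(-1,3).astype(int)
a=np.radians(-38.7);X=np.array([np.cos(a),np.sin(a)]);Y=np.array([-X[1],X[0]]);O=np.array([.520,-.416])
x=(W[:,:2]-O)@X*1000;y=(W[:,:2]-O)@Y*1000;z=W[:,2]
br=c[:,0]>c[:,2]+15
m=br&(abs(z-.0825)<.004)&(x<-130);print("front top x",np.percentile(x[m],[1,50,99]).round(1),m.sum())
m=br&(abs(z-.0225)<.004)&(x>-165)&(x<-20);print("floor x",np.percentile(x[m],[.5,2]).round(1),"y",np.percentile(y[m],[.5,2,98,99.5]).round(1))
m=br&(abs(z-.073)<.003)&(x>-140)&(x<-20);print("wall tops y",np.percentile(y[m],[1,10,50,90,99]).round(1),np.percentile(y[m&(y>0)],[1,50,99]).round(1),m.sum())
p=np.array(o["tcp_pos"])[:2];print("tcp",(p-O)@X,(p-O)@Y)
m=(c.max(1)<90)&(np.hypot(W[:,0]-p[0],W[:,1]-p[1])<.035)&(z>.14)&(z<.19);q=W[m]
if len(q)>10: print("lid",np.median(q,0),cv2.minEnclosingCircle(q[abs(q[:,2]-np.median(q[:,2]))<.004][:,:2].astype(np.float32)))
E
```

```text
front top x [-164.8 -157.4 -149.6] 8792
floor x [-164.7 -129.1] y [-112.5 -111.5  113.3  287.4]
wall tops y [-118.6 -117.  -112.4  119.1  121.2] [115.  117.8 121.3] 2558
tcp -0.11321673405133036 0.05428235420252298
lid [ 0.45819982 -0.29694548  0.17017594] ((0.4589553773403168, -0.29740098118782043), 0.03324330598115921)
```

```bash
python3 -m jog '[[[0,-2,10],[0,0,0],1],[[0,0,20],[0,0,0],1],[[0,0,20],[0,0,0],1],[[0,0,18],[0,0,0],1],[[0,0,12],[0,0,0],1],[[0,0,7],[0,0,0],1],[[0,0,4],[0,0,0],1],[[0,0,2.5],[0,0,0],1],[[0,0,0],[0,0,0],1]]' ; python3 go.py
```

```text
clock: 30.25
tcp_pos: [0.4636, -0.306, 0.0321]
ee_rot: [[-0.78, 0.625, -0.0], [0.625, 0.78, 0.0], [0.0, -0.0, -1.0]]
force: [0.2, -0.2, -2.2]
gripper_width: 0.0531
finger_force: 83.2
t 30.2 tcp [ 0.4636 -0.306   0.0321] yaw 141.3 tilt 0.01 F [ 0.2 -0.2 -2.2] w 0.0531 ff 83.2 j7 38.5
```

```bash
python3 -m jog '[[[0,0,1],[0,0,0],1],[[0,0,1],[0,0,0],1],[[0,0,0.7],[0,0,0],1],[[0,0,0],[0,0,0],1]]'; python3 -m jog '[[[0,0,0],[0,0,0],0],[[0,0,0],[0,0,0],-0.3],[[0,0,0],[0,0,0],-0.6],[[0,0,0],[0,0,0],-0.65],[[0,0,0],[0,0,0],-0.65],[[0,0,-8],[0,0,0],-0.65],[[0,0,-20],[0,0,0],-0.65],[[0,0,-30],[0,0,0],-0.65],[[0,0,-30],[0,0,0],-0.65],[[0,0,-12],[0,0,0],-1],[[0,0,0],[0,0,0],-1],[[0,0,0],[0,0,0],-1]]' >/dev/null; python3 jars.py;  python3 go.py .6455 -.028 .125 115 
```

```text
clock: 30.58
tcp_pos: [0.464, -0.3065, 0.0301]
ee_rot: [[-0.78, 0.626, 0.001], [0.626, 0.78, -0.001], [-0.001, -0.0, -1.0]]
force: [-1.6, 0.9, 2.0]
gripper_width: 0.0528
finger_force: 84.0
top jar 0.654 -0.122 r 0.0259 z 0.0527 166
top jar 0.644 -0.0299 r 0.0268 z 0.0528 165
t 31.7 tcp [ 0.4624 -0.3061  0.1283] yaw 141.3 tilt 0.14 F [ 0.   0.4 -0.4] w 0.0853 ff 0.0 j7 46.8
 now-axes shift mm [ 31.1 331.5   3.2] wz 0.458 ; shift after turn [174.6 283.5   3.3]
```

```bash
python3 -m jog '[[[1,12,0],[0,0,0],-1],[[3,28,0],[0,0,0],-1],[[3,36,0],[0,0,0],-1],[[4,36,0],[0,0,0],-1],[[4,36,0],[0,0,0],-1],[[4,36,0],[0,0,0],-1],[[4,36,0],[0,0,0.0],-1],[[4,36,0],[0,0,0],-1],[[3,36,0],[0,0,0],-1],[[2,26,0],[0,0,0],-1],[[0,14,0],[0,0,0],-1],[[0,0,0],[0,0,0.115],-1]]' >/dev/null
python3 -m jog '[[[0,0,0],[0,0,0.115],-1],[[0,0,0],[0,0,0.115],-1],[[0,0,0],[0,0,0.115],-1],[[0,0,25],[0,0,0],-1],[[0,0,25],[0,0,0],-1],[[0,0,0],[0,0,0],-1],[[0,0,0],[0,0,0],-1],[[0,0,0],[0,0,0],-1]]' >/dev/null
python3 jars.py; python3 go.py .645 -.028 .005 115
```

```text
wrist jar 0.646 -0.0273 r 0.0268 z 0.053 4833
wrist jar 0.6551 -0.1188 r 0.027 z 0.0529 3372
t 33.5 tcp [ 0.6472 -0.027   0.0806] yaw 114.9 tilt 0.11 F [ 0.2 -0.6 -0.7] w 0.0854 ff 0.0 j7 -4.2
 now-axes shift mm [ 0.1 -2.6 75.6] wz -0.001 ; shift after turn [ 0.1 -2.4 75.6]
```

Next I grip the second jar, lift it and turn toward P2.

```bash
python3 -m jog '[[[0,-1.5,15],[0,0,0],-1],[[0,0,22],[0,0,0],-1],[[0,0,20],[0,0,0],-1],[[0,0,13],[0,0,0],-1],[[0,0,6],[0,0,0],-1],[[0,0,0],[0,0,0],-1],[[0,0,0],[0,0,0],-1]]' >/dev/null; python3 go.py
python3 -m jog '[[[0,0,0],[0,0,0],1],[[0,0,0],[0,0,0],1],[[0,0,0],[0,0,0],1],[[0,0,0],[0,0,0],1],[[0,0,0],[0,0,0],1],[[0,0,0],[0,0,0],1]]' 80 >/dev/null; python3 go.py
python3 -m jog '[[[0,0,-5],[0,0,0],1],[[0,0,-20],[0,0,0],1],[[0,0,-30],[0,0,0],1],[[0,0,-30],[0,0,0],1],[[0,0,-25],[0,0,0],1],[[0,0,-10],[0,0,0],1],[[0,0,0],[0,0,-0.115],1],[[0,0,0],[0,0,-0.115],1],[[0,0,0],[0,0,-0.115],1],[[0,0,0],[0,0,-0.115],1],[[0,0,0],[0,0,0],1],[[0,0,0],[0,0,0],1]]' >/dev/null; python3 go.py .3993 -.3860 .125 141.3
```

```text
t 34.0 tcp [ 0.6456 -0.0276  0.0041] yaw 114.9 tilt 0.06 F [-0.4 -0.1  0.4] w 0.0859 ff 0.0 j7 -8.0
t 34.5 tcp [ 0.646  -0.0276  0.0057] yaw 114.9 tilt 0.14 F [-2.2 -0.8  9.6] w 0.054 ff 81.8 j7 -8.0
t 35.5 tcp [ 0.6442 -0.0282  0.1225] yaw 141.1 tilt 0.1 F [ 0.8 -0.6 -1.8] w 0.0544 ff 83.6 j7 19.2
 now-axes shift mm [ -34.2 -432.2   -2.2] wz -0.004 ; shift after turn [ -32.6 -432.4   -2.5]
```

```bash
python3 -m jog '[[[-1,-15,-2],[0,0,0],1],[[-2,-30,0],[0,0,0],1],[[-3,-36,0],[0,0,0],1],[[-3,-36,0],[0,0,0],1],[[-3,-36,0],[0,0,0],1],[[-3,-36,0],[0,0,0],1],[[-3,-36,0],[0,0,0],1],[[-3,-36,0],[0,0,0],1],[[-3,-36,0],[0,0,0],1],[[-3,-36,0],[0,0,0],1],[[-3,-36,0],[0,0,0],1],[[-2,-30,0],[0,0,0],1]]' >/dev/null
python3 -m jog '[[[-1,-22,0],[0,0,0],1],[[0,-11,0],[0,0,0],1],[[0,0,0],[0,0,0],1],[[0,0,0],[0,0,0],1],[[0,0,0],[0,0,0],1],[[0,0,0],[0,0,0],1]]' >/dev/null
python3 go.py .3993 -.3860 .030 141.3
```

```text
t 37.0 tcp [ 0.4022 -0.3834  0.1258] yaw 141.5 tilt 0.08 F [ 0.   0.2 -2.2] w 0.0546 ff 83.6 j7 56.4
 now-axes shift mm [ 0.7 -4.  95.8] wz 0.003 ; shift after turn [ 0.7 -3.8 95.8]
```

```bash
python3 -m jog '[[[0.5,-3,10],[0,0,0],1],[[0,0,20],[0,0,0],1],[[0,0,20],[0,0,0],1],[[0,0,18],[0,0,0],1],[[0,0,12],[0,0,0],1],[[0,0,8],[0,0,0],1],[[0,0,5],[0,0,0],1],[[0,0,2.5],[0,0,0],1],[[0,0,1],[0,0,0],1],[[0,0,0.7],[0,0,0],1],[[0,0,0],[0,0,0],1]]'; python3 go.py
```

```text
clock: 37.95
tcp_pos: [0.3986, -0.3878, 0.0288]
ee_rot: [[-0.78, 0.626, 0.001], [0.626, 0.78, -0.001], [-0.001, -0.0, -1.0]]
force: [-0.8, 0.7, -1.4]
gripper_width: 0.0546
finger_force: 83.6
t 38.0 tcp [ 0.3986 -0.3878  0.0288] yaw 141.3 tilt 0.07 F [-0.8  0.7 -1.4] w 0.0546 ff 83.6 j7 48.3
```

```bash
python3 -m jog '[[[0,0,0.8],[0,0,0],1],[[0,0,0.5],[0,0,0],1],[[0,0,0],[0,0,0],0],[[0,0,0],[0,0,0],-0.3],[[0,0,0],[0,0,0],-0.6],[[0,0,0],[0,0,0],-0.65],[[0,0,0],[0,0,0],-0.65],[[0,0,-8],[0,0,0],-0.65],[[0,0,-20],[0,0,0],-0.65],[[0,0,-30],[0,0,0],-0.65],[[0,0,-30],[0,0,0],-0.65],[[0,0,-12],[0,0,0],-1]]' >/dev/null
python3 -m jog '[[[0,0,0],[0,0,0],-1],[[0,0,0],[0,0,0],-1]]' >/dev/null;  python3 jars.py;  python3 go.py .655 -.1195 .125 115 
```

```text
top jar 0.654 -0.1222 r 0.0266 z 0.0527 160
t 39.2 tcp [ 0.3971 -0.3871  0.1258] yaw 141.3 tilt 0.14 F [-0.  -0.3 -0.1] w 0.0851 ff 0.0 j7 56.8
 now-axes shift mm [-33.8 370.2   0.6] wz 0.458 ; shift after turn [133.5 346.9   0.8]
```

```bash
python3 -m jog '[[[-1,15,0],[0,0,0],-1],[[-2,30,0],[0,0,0],-1],[[-4,37,0],[0,0,0],-1],[[-4,37,0],[0,0,0],-1],[[-4,37,0],[0,0,0],-1],[[-4,37,0],[0,0,0],-1],[[-4,37,0],[0,0,0],-1],[[-4,37,0],[0,0,0],-1],[[-3,37,0],[0,0,0],-1],[[-2,32,0],[0,0,0],-1],[[-1,22,0],[0,0,0],-1],[[0,12,0],[0,0,0],-1]]' >/dev/null
python3 -m jog '[[[0,0,25],[0,0,0],-1],[[0,0,25],[0,0,0],-1],[[0,0,0],[0,0,0],-1],[[0,0,0],[0,0,0],-1],[[0,0,0],[0,0,0],-1]]' >/dev/null
python3 jars.py; python3 go.py .655 -.1195 .005 141.3
```

```text
top jar 0.6531 -0.1203 r 0.0263 z 0.0524 100
wrist jar 0.6555 -0.1188 r 0.0268 z 0.053 4951
t 40.7 tcp [ 0.6561 -0.12    0.0782] yaw 141.2 tilt 0.11 F [0.5 0.2 0.8] w 0.0854 ff 0.0 j7 25.4
 now-axes shift mm [ 1.3 -0.4 73.2] wz -0.001 ; shift after turn [ 1.2 -0.3 73.2]
```

```bash
python3 -m jog '[[[1,0,15],[0,0,0],-1],[[0,0,22],[0,0,0],-1],[[0,0,19],[0,0,0],-1],[[0,0,12],[0,0,0],-1],[[0,0,5],[0,0,0],-1],[[0,0,0],[0,0,0],-1],[[0,0,0],[0,0,0],-1]]' >/dev/null; python3 go.py
python3 -m jog '[[[0,0,0],[0,0,0],1],[[0,0,0],[0,0,0],1],[[0,0,0],[0,0,0],1],[[0,0,0],[0,0,0],1],[[0,0,0],[0,0,0],1],[[0,0,0],[0,0,0],1]]' 80 >/dev/null; python3 go.py
python3 -m jog '[[[0,0,-5],[0,0,0],1],[[0,0,-20],[0,0,0],1],[[0,0,-30],[0,0,0],1],[[0,0,-30],[0,0,0],1],[[0,0,-25],[0,0,0],1],[[0,0,-10],[0,0,0],1],[[0,0,0],[0,0,0],1],[[0,0,0],[0,0,0],1]]' >/dev/null; python3 go.py .4825 -.3860 .125 141.3
```

```text
t 41.3 tcp [ 0.6551 -0.1187  0.0043] yaw 141.3 tilt 0.04 F [ 0.   0.7 -0.3] w 0.0852 ff 0.0 j7 21.5
t 41.8 tcp [ 0.6554 -0.119   0.0061] yaw 141.3 tilt 0.12 F [-1.9 -0.5  7.6] w 0.0542 ff 82.1 j7 21.5
t 42.5 tcp [ 0.6541 -0.1192  0.1235] yaw 141.3 tilt 0.04 F [-0.4 -1.  -2.5] w 0.0542 ff 84.0 j7 27.7
 now-axes shift mm [ -33.1 -315.4   -1.3] wz -0.001 ; shift after turn [ -32.9 -315.5   -1.5]
```

```bash
python3 -m jog '[[[-1,-15,-2],[0,0,0],1],[[-3,-28,0],[0,0,0],1],[[-4,-34,0],[0,0,0],1],[[-4,-35,0],[0,0,0],1],[[-4,-35,0],[0,0,0],1],[[-4,-35,0],[0,0,0],1],[[-4,-35,0],[0,0,0],1],[[-4,-34,0],[0,0,0],1],[[-3,-30,0],[0,0,0],1],[[-2,-22,0],[0,0,0],1],[[0,-12,0],[0,0,0],1],[[0,0,0],[0,0,0],1]]' >/dev/null
python3 -m jog '[[[0,0,0],[0,0,0],1],[[0,0,0],[0,0,0],1],[[0,0,0],[0,0,0],1]]' >/dev/null
python3 go.py .4825 -.3860 .0285 141.3
python3 - <<'E'
from h import *
o=observe();im,d,W=cloud("wrist");cv2.imwrite("pics/w9.png",im[...,::-1])
a=np.radians(-38.7);X=np.array([np.cos(a),np.sin(a)]);Y=np.array([-X[1],X[0]]);O=np.array([.520,-.416])
c=im.astype(int);m=((c.max(-1)<100)&(abs(W[...,2]-.0745)<.006)).astype(np.uint8)
k,lab,s,_=cv2.connectedComponentsWithStats(m)
for i in range(1,k):
    if s[i,4]>150:
        q=W[lab==i];p,r=cv2.minEnclosingCircle(q[:,:2].astype(np.float32));p=np.array(p);print("jar drawer xy",((p-O)@X*1000).round(1),((p-O)@Y*1000).round(1),"r",round(r,4),np.median(q[:,2]).round(4))
p=np.array(o["tcp_pos"])[:2];print("tcp",(p-O)@X,(p-O)@Y)
E
```

```text
t 43.7 tcp [ 0.485  -0.3826  0.1261] yaw 141.5 tilt 0.1 F [-0.   0.5 -2.6] w 0.0543 ff 84.0 j7 53.5
 now-axes shift mm [-0.1 -4.4 97.6] wz 0.004 ; shift after turn [-0.2 -4.2 97.6]
jar drawer xy -63.7 -112.0 r 0.0808 0.0709
jar drawer xy -64.1 115.5 r 0.081 0.071
jar drawer xy -114.6 50.4 r 0.0267 0.0749
jar drawer xy -112.9 -53.5 r 0.0265 0.0749
jar drawer xy 11.4 -126.4 r 0.0075 0.0744
jar drawer xy 10.4 130.3 r 0.0076 0.0744
tcp -0.04819135304520255 0.00415365268139613
```

View pics/w9.png

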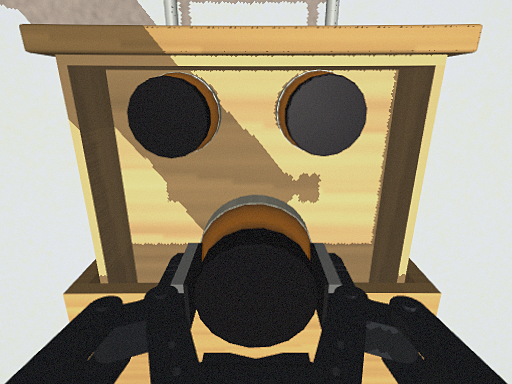

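Jars 1 and 2 stand upright at (325,113) and (170,117). The third goes behind and between them, with about 65 mm spacing in x. I lower it.

```bash
python3 -m jog '[[[0,-4,10],[0,0,0],1],[[0,0,20],[0,0,0],1],[[0,0,20],[0,0,0],1],[[0,0,18],[0,0,0],1],[[0,0,12],[0,0,0],1],[[0,0,8],[0,0,0],1],[[0,0,5],[0,0,0],1],[[0,0,2.5],[0,0,0],1],[[0,0,1],[0,0,0],1],[[0,0,1],[0,0,0],1],[[0,0,0.5],[0,0,0],1],[[0,0,0],[0,0,0],1]]'; python3 -m jog '[[[0,0,0],[0,0,0],0],[[0,0,0],[0,0,0],-0.3],[[0,0,0],[0,0,0],-0.6],[[0,0,0],[0,0,0],-0.65],[[0,0,0],[0,0,0],-0.65],[[0,0,-8],[0,0,0],-0.65],[[0,0,-20],[0,0,0],-0.65],[[0,0,-30],[0,0,0],-0.65],[[0,0,-30],[0,0,0],-0.65],[[0,0,-25],[0,0,0],-1],[[0,0,0],[0,0,0],-1],[[0,0,0],[0,0,0],-1]]' >/dev/null; python3 go.py
```

```text
clock: 44.78
tcp_pos: [0.4812, -0.3887, 0.0285]
ee_rot: [[-0.78, 0.626, 0.001], [0.626, 0.78, -0.001], [-0.001, -0.0, -1.0]]
force: [-0.4, -0.6, -1.8]
gripper_width: 0.0539
finger_force: 84.0
t 45.8 tcp [ 0.4821 -0.389   0.1433] yaw 141.3 tilt 0.25 F [-0.7 -0.3 -0.5] w 0.0853 ff 0.0 j7 54.8
```

```bash
python3 -m jog '[[[12,0,0],[0,0,0],1],[[25,0,0],[0,0,0],1],[[32,0,0],[0,0,0],1],[[34,0,0],[0,0,0],1],[[34,0,0],[0,0,0],1],[[25,1,0],[0,0,0],1],[[14,1,0],[0,0,0],1],[[5,0,0],[0,0,0],1],[[0,0,0],[0,0,0],1],[[0,0,0],[0,0,0],1],[[0,0,0],[0,0,0],1],[[0,0,0],[0,0,0],1]]' >/dev/null; python3 go.py .344 -.275 .029 141.3
python3 - <<'E'
from h import *
o=observe();a=np.radians(-38.7);X=np.array([np.cos(a),np.sin(a)]);Y=np.array([-X[1],X[0]]);O=np.array([.520,-.416])
p=np.array(o["tcp_pos"])[:2];print("tcp",(p-O)@X*1000,(p-O)@Y*1000)
for n in ("top","side"):
    im,d,W=cloud(n);x=(W[...,:2]-O)@X*1000;y=(W[...,:2]-O)@Y*1000;z=W[...,2]
    if n=="top":
        c=im.astype(int);m=((c.max(-1)<90)&(abs(z-.0745)<.006)&(x>-150)&(x<0)&(abs(y)<105)).astype(np.uint8)
        k,lab,s,_=cv2.connectedComponentsWithStats(m)
        for i in range(1,k):
            if s[i,4]>40:print("jar",x[lab==i].mean().round(1),y[lab==i].mean().round(1),z[lab==i].mean().round(4),s[i,4])
    m=(x<-185)&(x>-215)&(abs(y)<70)&(z>.03)&(z<.09);print(n,"handle z",np.percentile(z[m],[5,50,95]).round(4) if m.sum() else 0,m.sum())
E
```

```text
t 46.8 tcp [ 0.3423 -0.2745  0.141 ] yaw 141.2 tilt 0.09 F [ 0.1  0.3 -0.2] w 0.0001 ff 0.0 j7 48.8
 now-axes shift mm [ -1.5   0.6 112. ] wz -0.001 ; shift after turn [ -1.7   0.7 112. ]
tcp -227.18831853867044 -0.66667229335616
jar -48.7 -4.5 0.0746 162
jar -116.0 49.2 0.0744 163
top handle z [0.0563 0.0612 0.0685] 24
side handle z [0.0576 0.0634 0.0673] 116
```

```bash
python3 -m jog '[[[0,1,15],[0,0,0],1],[[0,0,25],[0,0,0],1],[[0,0,25],[0,0,0],1],[[0,0,22],[0,0,0],1],[[0,0,15],[0,0,0],1],[[0,0,8],[0,0,0],1],[[0,0,2],[0,0,0],1],[[0,0,0],[0,0,0],1],[[0,0,0],[0,0,0],1]]' >/dev/null; python3 go.py
python3 -m jog '[[[-2,0,0],[0,0,0],1],[[-3,0,0],[0,0,0],1],[[-3,0,0],[0,0,0],1],[[-3,0,0],[0,0,0],1],[[-4,0,0],[0,0,0],1],[[-5,0,0],[0,0,0],1],[[-6,0,0],[0,0,0],1],[[-6,0,0],[0,0,0],1],[[-6,0,0],[0,0,0],1],[[-6,0,0],[0,0,0],1],[[-6,0,0],[0,0,0],1],[[-6,0,0],[0,0,0],1]]'; python3 go.py
```

```text
t 47.6 tcp [ 0.3421 -0.273   0.0291] yaw 141.3 tilt 0.04 F [-0.5 -0.1 -0.5] w 0.0002 ff 0.0 j7 30.2
clock: 48.63
tcp_pos: [0.3857, -0.3083, 0.0289]
ee_rot: [[-0.78, 0.626, -0.0], [0.626, 0.78, 0.0], [0.0, 0.0, -1.0]]
force: [-0.2, 1.7, -0.0]
gripper_width: 0.0003
finger_force: 0.6
t 48.6 tcp [ 0.3857 -0.3083  0.0289] yaw 141.3 tilt 0.0 F [-0.2  1.7 -0. ] w 0.0003 ff 0.6 j7 36.8
```

```bash
python3 -m jog '[[[-7,0,0],[0,0,0],1],[[-8,0,0],[0,0,0],1],[[-8,0,0],[0,0,0],1],[[-8,0,0],[0,0,0],1],[[-8,0,0],[0,0,0],1],[[-8,0,0],[0,0,0],1],[[-8,0,0],[0,0,0],1],[[-8,0,0],[0,0,0],1],[[-8,0,0],[0,0,0],1],[[-7,0,0],[0,0,0],1],[[-6,0,0],[0,0,0],1],[[-5,0,0],[0,0,0],1]]'; python3 go.py .4786 -.383 .029 141.3
```

```text
clock: 49.63
tcp_pos: [0.4554, -0.3641, 0.0289]
ee_rot: [[-0.78, 0.626, 0.0], [0.626, 0.78, -0.0], [-0.0, 0.0, -1.0]]
force: [-0.0, 2.2, 0.7]
gripper_width: 0.0001
finger_force: 0.6
t 49.6 tcp [ 0.4554 -0.3641  0.0289] yaw 141.3 tilt 0.03 F [-0.   2.2  0.7] w 0.0001 ff 0.6 j7 44.4
 now-axes shift mm [-30.   -0.3  -0. ] wz -0.001 ; shift after turn [-30.   -0.3  -0.1]
```

```bash
python3 -m jog '[[[-4,0,0],[0,0,0],1],[[-4,0,0],[0,0,0],1],[[-4,0,0],[0,0,0],1],[[-4,0,0],[0,0,0],1],[[-3,0,0],[0,0,0],1],[[-3,0,0],[0,0,0],1],[[0,0,0],[0,0,0],1]]'; python3 -m jog '[[[-2,0,0],[0,0,0],1],[[-2,0,0],[0,0,0],1],[[-2,0,0],[0,0,0],1],[[0,0,0],[0,0,0],1]]'; python3 go.py .4786 -.383 .029 141.3
python3 - <<'E'
from h import *
a=np.radians(-38.7);X=np.array([np.cos(a),np.sin(a)]);Y=np.array([-X[1],X[0]]);O=np.array([.520,-.416])
for n in("top","side"):
    im,d,W=cloud(n);x=(W[...,:2]-O)@X*1000;y=(W[...,:2]-O)@Y*1000;z=W[...,2]
    m=(abs(z-.0825)<.004)&(abs(y)<125)&(x<30)&(x>-100);print(n,"panel x",np.percentile(x[m],[2,50,98]).round(1) if m.sum() else 0,m.sum())
E
```

```text
clock: 50.22
tcp_pos: [0.4726, -0.3782, 0.029]
ee_rot: [[-0.78, 0.626, 0.001], [0.626, 0.78, -0.001], [-0.001, -0.0, -1.0]]
force: [0.5, 0.2, 0.1]
gripper_width: 0.0002
finger_force: 0.0
clock: 50.55
tcp_pos: [0.4735, -0.3793, 0.0285]
ee_rot: [[-0.78, 0.625, -0.006], [0.625, 0.78, 0.002], [0.006, -0.002, -1.0]]
force: [-5.1, 3.2, 3.8]
gripper_width: -0.0005
finger_force: 3.1
t 50.5 tcp [ 0.4735 -0.3793  0.0285] yaw 141.3 tilt 0.39 F [-5.1  3.2  3.8] w -0.0005 ff 3.1 j7 46.3
 now-axes shift mm [-6.3  0.3 -0.5] wz -0.0 ; shift after turn [-6.3  0.3 -0.5]
top panel x [-8.9 -1.4  8.2] 94
side panel x [-71.2  -5.9   8.1] 92
```

```bash
python3 -m jog '[[[-2,0,0],[0,0,0],1],[[-2,0,0],[0,0,0],1],[[-2,0,0],[0,0,0],1],[[0,0,0],[0,0,0],1],[[0,0,0],[0,0,0],1]]'; python3 -m jog '[[[6,0,0],[0,0,0],1],[[12,0,0],[0,0,0],1],[[15,0,0],[0,0,0],1],[[10,0,0],[0,0,0],1],[[0,0,-20],[0,0,0],1],[[0,0,-30],[0,0,0],1],[[0,0,-30],[0,0,0],1],[[0,0,-30],[0,0,0],1],[[0,0,-20],[0,0,0],1],[[0,0,0],[0,0,0],1],[[0,0,0],[0,0,0],1],[[0,0,0],[0,0,0],1]]' >/dev/null
python3 - <<'E'
from h import *
a=np.radians(-38.7);X=np.array([np.cos(a),np.sin(a)]);Y=np.array([-X[1],X[0]]);O=np.array([.520,-.416]);o=[]
for n in("wrist","side","top"):
    im,d,W=cloud(n);o.append(im);x=(W[...,:2]-O)@X*1000;y=(W[...,:2]-O)@Y*1000;z=W[...,2]
    m=(abs(z-.0825)<.004)&(abs(y)<125)&(x<30)&(x>-40);print(n,"panel x",np.percentile(x[m],[2,50,98]).round(1) if m.sum() else 0)
    m=(abs(z-.0957)<.004)&(abs(y)<125);print("chest x",np.percentile(x[m],[1]))
cv2.imwrite("pics/p10.png",np.hstack([cv2.resize(o[0],(400,300)),cv2.resize(o[1],(400,300))])[...,::-1])
E
```

```text
clock: 51.07
tcp_pos: [0.4734, -0.3794, 0.0278]
ee_rot: [[-0.78, 0.625, -0.016], [0.625, 0.781, 0.007], [0.017, -0.005, -1.0]]
force: [-11.2, 9.6, 10.3]
gripper_width: -0.0001
finger_force: 7.5
wrist panel x [-8.8 -4.9  7.4]
chest x [5.43146509]
side panel x [-10.6  -3.4  10.4]
chest x [-700.74560745]
top panel x [-9.3 -0.3  8.4]
chest x [8.41397178]
```

View pics/p10.png

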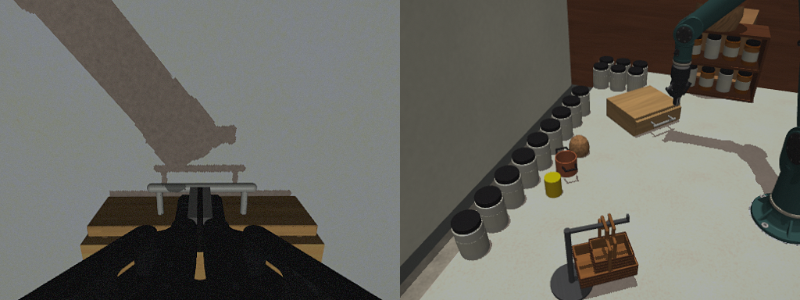

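The drawer is against its stop: it did not move under 15 N, and the front panel sits flush. The side view shows the baskets nested on the hook, no jars left on the counter and the bystanders in place.

```bash
python3 -c "
from cell import hand_in;print(hand_in())"
```

```text
the job is handed in; nothing more can be done
None
```

The job is handed in at about 52 s of the 210 s: both baskets (large first, medium nested inside) hang on the hook, all three jars are in the drawer, the drawer is pushed shut against its stop, and the beehive, candle and pot were not touched.

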